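Lay out the desk for a phone call with notes

ROBOT

A 6-joint arm with a two-finger parallel gripper is mounted at the origin on a cart in front of the work surface, level with it; the furniture and walls round the work are solid. World frame = base frame: x ahead of the robot, y to its left, z up, the work surface at z = 0. Lengths are in mm, angles in rad, forces in N, time in s.
With the tool pointing down it reaches from about 375 to 975 mm from the base axis. Payload 3.8 kg.
Tool frame: the origin (TCP) lies between the finger pads; the fingertips stand 14 mm ahead of it and the grasp point (between the pads) lies 5 mm behind it; z points along the fingers, y is the direction in which the jaws open and shut (so a half turn about z gives the same grasp; the last joint's range is limited). The gripper opens to 85 mm and grips with 20 to 120 N. Pads are 22 mm wide; open, the fingers measure 114 mm over their backs; the gripper's body (76 mm by 85 mm) begins 54 mm behind the grasp point. The pads swing forward as they close: fully open they stand 13 mm farther back than shut.
Start: joints at [-1.298, 0.264, 1.604, -0, 1.274, -0.037], TCP at [205.781, -642.863, 245.28] pointing down, gripper open.
Joint ranges: [-2.63, 2.63], [-0.94, 2.18], [0.31, 2.57], [-1.31, 4.45], [0, 2.66], [-2.55, 2.55]. Speed limits (rad/s): [2.57, 2.57, 3.14, 3.14, 3.14, 3.14].

INTERFACE

Orientations are given as [roll, pitch, yaw] about the fixed x, y, z axes, in that order (R = Rz(yaw) Ry(pitch) Rx(roll)).
In Python, from plant import bot gives the robot as it stands.
- The arm moves only by the tool servo_tool, never from a script. Its argument "moves" is a list of rows, each an object with "travel": the shift along the tool's x, y, z in mm, a list of three; "turn": the turn about the tool's z in rad. In form: [{"travel": [dx, dy, dz], "turn": turn}, ...]. A call has exactly 10 rows; each row shifts and turns the pose as measured when the row begins, along the tool's axes as they then stand; what a row does not reach is not made up. A row lasts 1/12 s, in which the tool goes at most 41.7 mm and 7.16 degrees, less where a joint would pass 70% of its speed; a pose out of reach is approached as far as the arm can. A call is refused whole if a number of a shift passes 41.7 or a number of a turn 0.125, either way. A call with a gripper value outside its range is refused whole. "grip" is the closure in counts, from 0 (fully open) to 255 (shut), set as the call begins (left out, the last holds). The fingers move at their own pace and stop on an object; "newtons" is the grip in N (left out, the last holds). Time passes only in rows, so rows that do not move let the fingers close, or fill a call up. It gives the time, the measured TCP pose, the force and the opening at its end, in the units of the state.
- bot.get_obs(): the state, without advancing time (a new reading comes with each control period).
- bot.get_image(name): name is "scene" or "top"; returns the picture (384x512x3 uint8, red, green, blue); there is no depth.
- bot.camera_model(name): a dict with "fx", "fy", "cx", "cy" (pixels), "position" and "attitude" of the camera in the world. Camera axes: x right, y down, z forward; pixel columns grow to the right and rows downward; lengths in mm; the calibration is good to about 2 mm. A picture is of the moment at which its call begins. camera_model takes no time and is no camera call.
- bot.sign_off(): hands the job in, once; it reports no verdict.
The state is a dict: "time_s": time; "joints": joint angles; "qd": joint speeds; "tau": joint torques, N m; "position": TCP position; "tcp_rot": TCP orientation; "wrist_force": force on the tool from outside, world axes, zero at the start; "moment": the same for the moment, N m; "opening": finger opening in mm.
Only numpy, scipy, OpenCV 4.12 (cv2) and the standard library are available. Lean on these libraries where they do the work, as an engineer would, in place of code of your own. Each camera call takes 0.05 s, during which the arm holds its last target.

TASK

Lay the desk out for taking notes during a phone call. Lay the red pen on top of the blue notebook, in the middle and along its long side; put the eraser that lies on the dark desk pad (not the one back by the stapler) flat on top of the note block, in the middle; put the phone handset, lying on its back as it does now, beside the note block on the side that faces the notebook, and the computer mouse, right way up, beside the notebook on the side away from the note block, so that each of these two stands level with the middle of its neighbour, parallel to its side, with about 4 cm of free desk in between. Leave the other pen, the magnifying glass and everything else where they are.

Things in the scene. Friction and masses are not known exactly. Their poses are not given: they have to be found in the camera images.
- notebook: blue spiral notebook, closed, fixed to the desk, does not move; 148 mm along its x, 109 mm along its y, its cover 11 mm above the desk (spiral wire 14 mm). Origin: centre of the underside. Its long sides run along its own x, which points away from the robot to within 9 degrees; own +y is its left side, -y its right. It and the note block stand side by side, either one on the left.
- note_block: square clear tray of coloured note slips with pale yellow slips on top, fixed to the desk, does not move; 94 x 94 mm, flat top of the slips 51 mm above the desk. Origin: centre of the underside. Own x points away from the robot to within 6 degrees, own y to the left. In the final layout the handset stands at its +y or -y side, whichever faces the notebook.
- handset: dark grey cordless phone handset lying on its back, keys up; loose, 145 mm along its x, 48 mm along its y, 23 mm high (solid to 21 mm), about 140 g. Origin: centre of the underside. Grasp across its width (y) at the middle. Starts in the row behind the notebook and note block, long axis within 9 degrees of left-right. Which end points where at the end does not matter.
- mouse: dark grey computer mouse; loose, 104 mm along its x, 58 mm along its y, 38 mm high (solid to 34 mm, rounded), about 85 g. Origin: centre of the underside. Grasp across its width (y) at the middle. Starts in the same row, long axis within 9 degrees of left-right. The desk beyond the dark pad lies 3 mm lower than the pad. Either end may point away from the robot at the end.
- red_pen: red ball pen lying flat; loose, 145 mm along its y, 12 mm wide, 9 mm high, about 15 g. Origin: centre of the underside. Grasp across its width (x) at the middle. Starts in the same row, within 9 degrees of left-right. To the right of the row stands a tall fixed cabinet, its side at world y = -0.245 from x = 0.55 on: keep the arm clear of it.
- eraser: blue and white rubber eraser; loose, 52 mm along its y, 22 mm along its x, 13 mm high (solid to 12 mm), about 22 g. Origin: centre of the underside. Grasp across its width (x) at the middle. Starts in the same row on the dark desk pad, within 9 degrees of left-right; another one, fixed far back left beside the stapler, is not meant. Its final direction does not matter.
- white_pen: white ball pen with blue ends, the same shape as the red one (145 mm along its y, 12 x 9 mm), lying on the desk to the left of the work, pointing away from the robot; stays where it is.
- magnifier: magnifying glass with brass rim and dark wooden handle, 156 mm along its y, 64 mm wide, 12 mm high, lying on the desk to the left of the work; stays where it is. Behind the row the printer's fixed tray, 26 to 44 mm above the desk, reaches forward to world x = 0.673 between y = 0.21 and 0.49.

How it is judged:
By the outcome, as a careful person would: the job done as asked, in the order asked, and still so for the second after the job is handed in, with the robot touching nothing.
It also fails if it takes over 96 s, if anything falls off the work surface, if the arm or the gripper's body presses on something with over 40 N, if the wrist force passes 120 N, or if a joint passes its speed limit or range.

## Working session

There is one attempt and no reset: what is moved stays moved. The work goes in short steps, Python scripts to look and compute and a tool call to move; the robot and the scene stay as the last step left them, time stands still between calls to the robot, and variables do not carry over. Pictures are saved under pics/ and viewed, and the job is handed in when it is done.

Besides the shell and the picture viewer there is one more tool, called after "Emit:" by a JSON object that holds its "op" and its "data". servo_tool: Moves the arm, as the interface text tells. Its arguments: {"type":"object","properties":{"moves":{"type":"array"},"grip":{"type":"number"},"newtons":{"type":"number"}},"required":["moves"]}

```bash
ls; mkdir -p pics; python3 - <<'E'
from plant import bot
import cv2
o=bot.get_obs(); print({k:o[k] for k in ("time_s","position","tcp_rot","opening","wrist_force")})
for n in("scene","top"):
    cv2.imwrite(f"pics/{n}0.png",bot.get_image(n)[:,:,::-1]); print(bot.camera_model(n))
E
```

```text
pics
{'time_s': 0.0, 'position': array([ 205.56450229, -642.20539408,  243.96798869]), 'tcp_rot': array([-3.13939409e+00, -3.05488831e-05,  3.09762011e-01]), 'opening': 85.65320271188848, 'wrist_force': array([ 0.02030094, -1.04498608,  0.51873514])}
{'fx': 388.3752907197982, 'fy': 388.3752907197982, 'cx': 262.3304201060365, 'cy': 192.96339017242104, 'position': array([-121.87055325,  831.51809573,  707.28427605]), 'attitude': array([-2.24530849, -0.01265608, -2.2930352 ])}
{'fx': 383.22236106087365, 'fy': 383.22236106087365, 'cx': 251.1626093560666, 'cy': 196.78424350047166, 'position': array([ 384.60185628,  239.34513028, 1002.66843483]), 'attitude': array([-3.01198237, -0.00724515, -1.58584882])}
```

View pics/scene0.png

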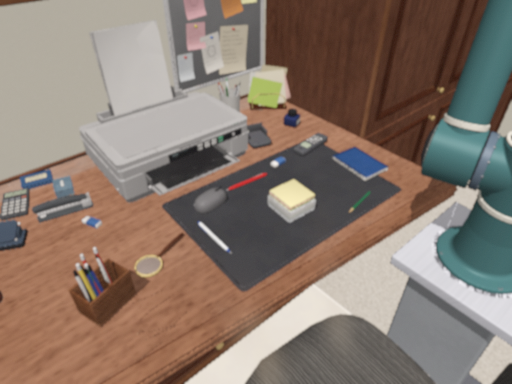

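View pics/top0.png

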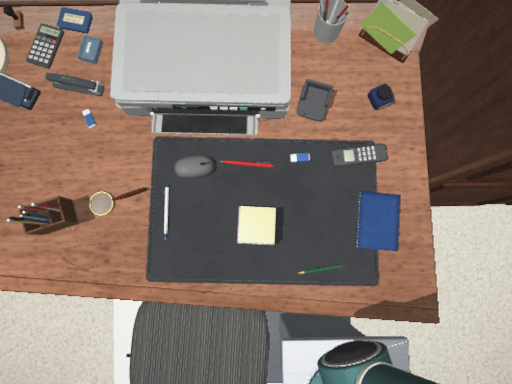

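```bash
cat > h.py <<'E'
import numpy as np, cv2
from scipy.spatial.transform import Rotation as R
from plant import bot
CM={n:bot.camera_model(n) for n in("scene","top")}
def ray(n,uv):
    c=CM[n]; uv=np.atleast_2d(uv).astype(float)
    d=np.c_[(uv[:,0]-c["cx"])/c["fx"],(uv[:,1]-c["cy"])/c["fy"],np.ones(len(uv))]
    return c["position"],R.from_euler("xyz",c["attitude"]).apply(d)
def cast(n,uv,z):
    p,d=ray(n,uv); return p+d*((z-p[2])/d[:,2])[:,None]
def proj(n,P):
    c=CM[n]; q=R.from_euler("xyz",c["attitude"]).inv().apply(np.atleast_2d(P)-c["position"])
    return np.c_[c["fx"]*q[:,0]/q[:,2]+c["cx"],c["fy"]*q[:,1]/q[:,2]+c["cy"]]
E
python3 - <<'E'
from h import *
for n in("scene","top"):
    im=cv2.imread(f"pics/{n}0.png")
    a,b,c,d=(145,410,130,290) if n=="top" else (165,400,120,260)
    k=3 if n=="top" else 3.4
    cv2.imwrite(f"pics/{n}0z.png",cv2.resize(im[c:d,a:b],None,fx=k,fy=k,interpolation=cv2.INTER_CUBIC))
print(np.round(cast("top",[[240,163],[378,221],[257,225],[360,154],[195,166],[300,157]],0)))
E
```

```text
[[ 607.  259.    0.]
 [ 446. -102.    0.]
 [ 441.  216.    0.]
 [ 627.  -64.    0.]
 [ 600.  378.    0.]
 [ 621.   98.   -0.]]
```

View pics/top0z.png

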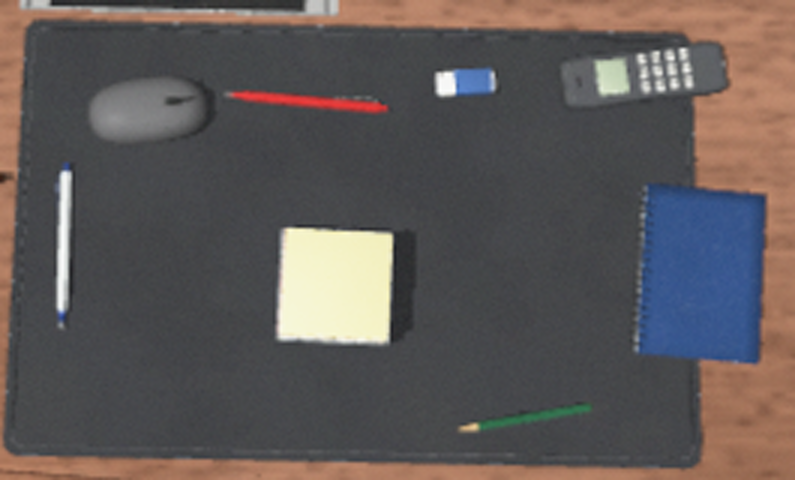

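View pics/scene0z.png

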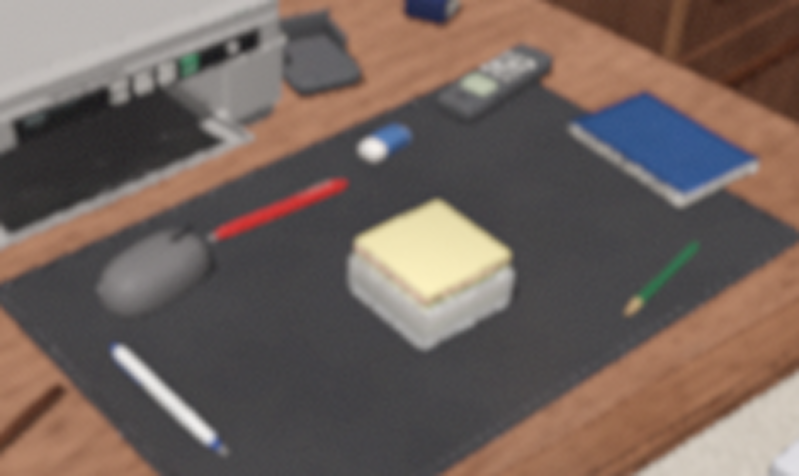

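```bash
cat > seg.py <<'E'
from h import *
def mask(im,name):
    hsv=cv2.cvtColor(im,cv2.COLOR_BGR2HSV); H,S,V=cv2.split(hsv)
    if name=="red": return ((H<6)|(H>172))&(S>170)&(V>110)
    if name=="yellow": return (H>18)&(H<40)&(S>30)&(V>170)
    if name=="blue": return (H>100)&(H<125)&(S>110)
    if name=="white": return (S<60)&(V>150)
    if name=="dark": return (S<60)&(V>62)&(V<150)
def blob(im,name,box):
    m=mask(im,name).astype(np.uint8); k=np.zeros_like(m); a,b,c,d=box; k[c:d,a:b]=1
    m=m*k; n,l,s,ce=cv2.connectedComponentsWithStats(m); i=1+np.argmax(s[1:,4])
    return (l==i).astype(np.uint8),ce[i],s[i,4]
def meas(n,m,z):
    cs,_=cv2.findContours(m,cv2.RETR_EXTERNAL,cv2.CHAIN_APPROX_NONE)
    ys,xs=np.nonzero(m); P=cast(n,np.c_[xs,ys],z)[:,:2]
    c=P.mean(0); w,v=np.linalg.eigh(np.cov((P-c).T)); ax=v[:,1]
    q=cv2.minAreaRect((P).astype(np.float32))
    return np.round(c,1),round(float(np.arctan2(ax[1],ax[0]))%np.pi,3),np.round(q[0],1),np.round(q[1],1),round(q[2],1)
E
python3 - <<'E'
from seg import *
t=cv2.imread("pics/top0.png"); s=cv2.imread("pics/scene0.png")
B={"red":((215,280,150,175),(220,275,165,200),6),"yellow":((225,290,195,255),(262,325,175,215),51),
"blue":((350,405,185,255),(325,392,140,185),11)}
for k,(a,b,z) in B.items():
    for n,im,bx in(("top",t,a),("scene",s,b)):
        m,c,ar=blob(im,k,bx); print(k,n,ar,np.round(c,1),meas(n,m,z))
    
for bx,nm,nn,z in(((285,315,148,166),"blue","eraserblue",13),((285,315,148,166),"white","eraserwhite",13)):
    m,c,ar=blob(t,nm,bx); print(nn,ar,np.round(c,1),meas("top",m,z))
hsv=cv2.cvtColor(t,cv2.COLOR_BGR2HSV)
print("mouse row V",hsv[166,165:225,2]); print("phone row V",hsv[155,325,2],hsv[150:166,340,2],hsv[143:170,365,2],hsv[153,325:395,2])
print("pad",hsv[190,200:210])
E
```

```text
red top 125 [248.3 163.4] (array([603.7, 236.4]), 1.464, array([604. , 238.5]), array([130.7,   7.5]), 84.2)
red scene 87 [246.6 181.5] (array([602.3, 244. ]), 1.454, array([602.3, 239.4]), array([125.6,  11.7]), 83.4)
yellow top 1257 [257.1 224. ] (array([440.3, 216.9]), 0.709, array([439.8, 217.9]), array([89.4, 88.8]), 86.2)
yellow scene 766 [292.5 193.6] (array([434. , 222.1]), 2.794, array([434.6, 223.5]), array([ 99.2, 101.1]), 85.1)
blue top 2198 [378.3 221. ] (array([446. , -98.8]), 3.038, array([447.1, -99. ]), array([102.3, 147. ]), 83.9)
blue scene 680 [359.9 161.4] (array([445. , -97.1]), 3.043, array([449.4, -98. ]), array([ 93.2, 139.9]), 84.3)
eraserblue 98 [301.9 157. ] (array([617.7,  94.4]), 1.669, array([617.6,  94.3]), array([26.9, 21.6]), 89.2)
eraserwhite 53 [292.9 157.5] (array([616.4, 118.3]), 0.27, array([616.6, 118.1]), array([15.9, 19.1]), 88.4)
mouse row V [ 71  72  76  73  74  77  76  76  75  86 110 123 128 129 132 135 134 134
 134 136 134 134 133 131 132 132 131 133 129 129 129 130 129 129 130 127
 128 123 120 120 119 118 116 113 104  94  87  77  63  51  51  60  75  73
  76  77  76  75  77  74]
phone row V 76 [100 101 103 101 103 100 102 101 104 104 101 101 104 101 100  80] [ 60  68  62  79  94  92  92 114 115 150 182 205 145 155 183 191 232 169
  89  71  71  72  75  71  72  73  72] [ 73  71  71  72  72  71  69  95 107 105 103 103 102 104 102 101 102 103
 143 206 216 215 214 213 213 210 207 207 178  91 100 101  99 145 201 178
 116 147 207 205 182 101 151 214 206 164  99 166 232 223 148 100 100  99
 100  99  98  99 101 100  95  87 137 180 178 172 165 160 156 156]
pad [[105  14  75]
 [114  17  76]
 [111  23  77]
 [116  23  77]
 [120  14  75]
 [102  17  76]
 [115  20  78]
 [114  17  77]
 [108  17  77]
 [114  17  77]]
```

```bash
python3 - <<'E'
from seg import *
t=cv2.imread("pics/top0.png"); s=cv2.imread("pics/scene0.png")
def crop(im,a,c,w,h,k):
    return cv2.resize(im[c:c+h,a:a+w],None,fx=k,fy=k,interpolation=cv2.INTER_NEAREST)
A=[crop(t,165,145,128,36,6),crop(t,282,138,128,36,6)]
cv2.imwrite("pics/z1.png",np.vstack(A))
# corners of yellow & blue
for k,n,im,bx,z in(("yellow","top",t,(225,290,195,255),51),("yellow","scene",s,(262,325,175,215),51),("blue","top",t,(350,405,185,255),11),("blue","scene",s,(325,392,140,185),11)):
    b=cv2.resize(im,None,fx=4,fy=4,interpolation=cv2.INTER_CUBIC)
    m,c,ar=blob(b,k,[4*x for x in bx])
    cs,_=cv2.findContours(m,cv2.RETR_EXTERNAL,cv2.CHAIN_APPROX_NONE); c=max(cs,key=cv2.contourArea)
    q=cv2.approxPolyN(c,4)[0] if hasattr(cv2,"approxPolyN") else cv2.approxPolyDP(c,12,True)[:,0]
    uv=(q.astype(float)+.5)/4-.5
    P=cast(n,uv,z)[:,:2]; o=np.argsort(np.arctan2(*(P-P.mean(0)).T)); print(k,n); print(np.round(np.c_[uv,P][o],1), P.mean(0))
E
```

```text
yellow top
[[273.9 243.6 391.3 176.3]
 [238.6 241.4 398.1 263.2]
 [238.6 205.4 487.3 262.2]
 [275.6 207.1 481.6 169.9]] [439.57552912 217.90300764]
yellow scene
[[318.9 196.6 378.2 177.7]
 [289.4 210.9 388.4 278.5]
 [264.6 191.1 490.5 272.6]
 [293.4 178.4 481.  171.6]] [434.53594176 225.10385718]
blue top
[[ 396.9  250.4  369.6 -142.1]
 [ 356.4  247.6  378.2  -38.2]
 [ 360.6  190.4  526.6  -56.9]
 [ 399.4  195.1  512.6 -157.9]] [446.75043503 -98.79627903]
blue scene
[[ 385.6  166.1  374.4 -137.6]
 [ 364.9  176.6  382.6  -41.3]
 [ 333.1  154.9  525.1  -60.3]
 [ 354.6  147.4  508.3 -151.7]] [447.60175493 -97.69991327]
```

View pics/z1.png

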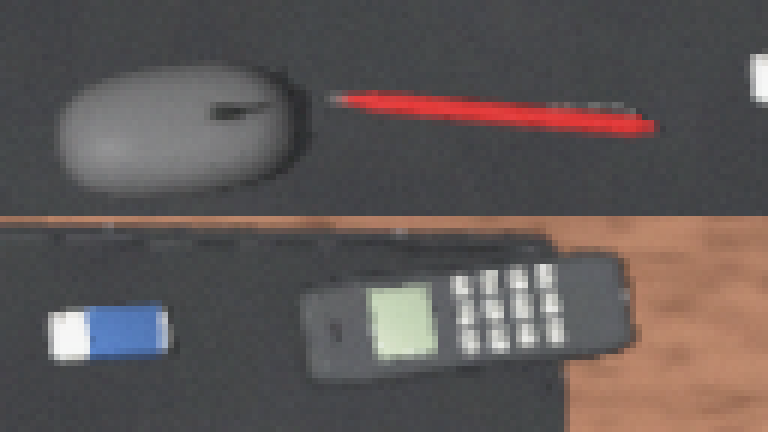

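```bash
python3 - <<'E'
from seg import *
def seg(nm,a,b,za,zb):
    A=cast("top",a,za)[0,:2];B=cast("top",b,zb)[0,:2]
    print(nm,np.round(A,1),np.round(B,1),"c",np.round((A+B)/2,1),"L",round(float(np.linalg.norm(A-B)),1),"yaw from +y",round(float(np.arctan2(-(A-B)[0],(A-B)[1])),3))
seg("pen",(219.2,160.7),(273.8,165.7),5,5)
seg("eraser",(289.5,157.5),(309.8,156.5),11,11)
seg("phone",(332.7,157.3),(386.8,152.3),5,20)
seg("phoneW",(359,146.5),(360,163),20,18)
seg("mouse",(174.2,167.5),(213.2,163.7),12,14)
seg("mouseW",(193,155.6),(194.3,176.7),18,12)
# scene mouse & phone checks
print(np.round(proj("scene",[[620,-58,0],[597,378,0],[604,240,5],[617,104,11]]),1))
s=cv2.imread("pics/scene0.png")
cv2.imwrite("pics/z2.png",np.vstack([cv2.resize(s[180:220,185:275],None,fx=8,fy=8,interpolation=1),cv2.resize(s[128:162,255:345],None,fx=8,fy=8,interpolation=1)]))
E
```

```text
pen [612.4 313.6] [596.9 168.8] c [604.6 241.2] L 145.6 yaw from +y -0.107
eraser [617.2 127.2] [619.1  73.3] c [618.2 100.2] L 53.9 yaw from +y 0.037
phone [617.6  11.2] [ 625.6 -128.5] c [621.6 -58.6] L 140.0 yaw from +y 0.057
phoneW [642.2 -56. ] [598.3 -56.9] c [620.3 -56.5] L 44.0 yaw from +y -1.549
mouse [594.1 431.4] [602.5 328.7] c [598.3 380.1] L 103.0 yaw from +y 0.081
mouseW [624.  381.3] [568.8 378.5] c [596.4 379.9] L 55.3 yaw from +y -1.52
[[311.1 146.3]
 [211.3 202.5]
 [247.4 180.9]
 [277.5 161. ]]
```

View pics/z2.png

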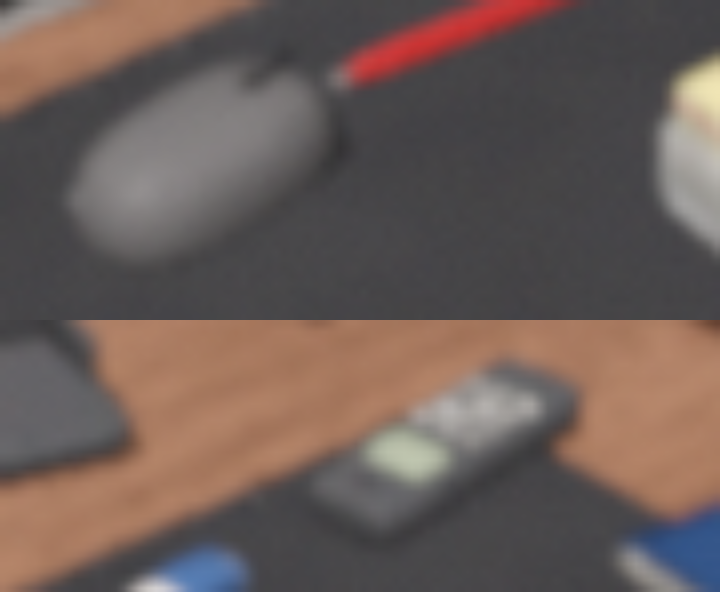

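```bash
cat > plan.py <<'E'
import sys
from h import *
# usage: plan.py x y z yaw nrows : equal world steps, equal turns, in tool axes
x,y,z,yaw=map(float,sys.argv[1:5]); n=int(sys.argv[5])
o=bot.get_obs(); p=o["position"]; th=o["tcp_rot"][2]
D=np.array([x,y,z])-p; dth=(yaw-th+np.pi)%(2*np.pi)-np.pi
print("t",round(o["time_s"],2),"pos",np.round(p,1),"rot",np.round(o["tcp_rot"],3),"open",round(o["opening"],1),"F",np.round(o["wrist_force"],1),"q",np.round(o["joints"],2))
for i in range(n):
    a=th+dth*i/n; s=D/n
    print([round(float(v),1) for v in (s[0]*np.cos(a)+s[1]*np.sin(a), s[0]*np.sin(a)-s[1]*np.cos(a), -s[2])],round(-dth/n,3))
E
python3 plan.py 605 241 120 1.464 30
```

```text
t 0.1 pos [ 205.6 -642.3  244.1] rot [-3.14 -0.    0.31] open 85.4 F [-0.6  0.2 -0.4] q [-1.3   0.26  1.61  0.    1.27 -0.04]
[21.7, -24.0, 4.1] -0.038
[22.6, -23.1, 4.1] -0.038
[23.4, -22.2, 4.1] -0.038
[24.3, -21.3, 4.1] -0.038
[25.1, -20.4, 4.1] -0.038
[25.8, -19.4, 4.1] -0.038
[26.6, -18.4, 4.1] -0.038
[27.3, -17.4, 4.1] -0.038
[27.9, -16.3, 4.1] -0.038
[28.5, -15.2, 4.1] -0.038
[29.1, -14.1, 4.1] -0.038
[29.6, -13.0, 4.1] -0.038
[30.1, -11.8, 4.1] -0.038
[30.5, -10.7, 4.1] -0.038
[30.9, -9.5, 4.1] -0.038
[31.2, -8.3, 4.1] -0.038
[31.5, -7.1, 4.1] -0.038
[31.8, -5.9, 4.1] -0.038
[32.0, -4.6, 4.1] -0.038
[32.1, -3.4, 4.1] -0.038
[32.2, -2.2, 4.1] -0.038
[32.3, -0.9, 4.1] -0.038
[32.3, 0.3, 4.1] -0.038
[32.3, 1.6, 4.1] -0.038
[32.2, 2.8, 4.1] -0.038
[32.1, 4.0, 4.1] -0.038
[31.9, 5.3, 4.1] -0.038
[31.7, 6.5, 4.1] -0.038
[31.4, 7.7, 4.1] -0.038
[31.1, 8.9, 4.1] -0.038
```

Emit:
{"op": "servo_tool", "data": {"moves": [{"travel": [22, -24, 4], "turn": -0.04}, {"travel": [23, -23, 4], "turn": -0.04}, {"travel": [23, -22, 4], "turn": -0.04}, {"travel": [24, -21, 4], "turn": -0.04}, {"travel": [25, -20, 4], "turn": -0.04}, {"travel": [26, -19, 4], "turn": -0.04}, {"travel": [27, -18, 4], "turn": -0.04}, {"travel": [27, -17, 4], "turn": -0.04}, {"travel": [28, -16, 4], "turn": -0.04}, {"travel": [28, -15, 4], "turn": -0.04}], "grip": 120}}

```text
time_s: 0.93
position: [336.0, -340.0, 196.7]
tcp_rot: [-3.134, -0.0, 0.718]
wrist_force: [0.1, 0.1, 0.3]
opening: 44.9
```

```bash
python3 plan.py 605 241 100 1.464 20
```

```text
t 0.93 pos [ 336.  -340.   196.7] rot [-3.134 -0.     0.718] open 44.9 F [0.1 0.1 0.3] q [-0.84 -0.07  2.06  0.    1.16  0.01]
[29.2, -13.0, 4.8] -0.037
[29.7, -11.9, 4.8] -0.037
[30.1, -10.8, 4.8] -0.037
[30.5, -9.7, 4.8] -0.037
[30.9, -8.5, 4.8] -0.037
[31.2, -7.4, 4.8] -0.037
[31.4, -6.2, 4.8] -0.037
[31.6, -5.0, 4.8] -0.037
[31.8, -3.9, 4.8] -0.037
[31.9, -2.7, 4.8] -0.037
[32.0, -1.5, 4.8] -0.037
[32.0, -0.3, 4.8] -0.037
[32.0, 0.9, 4.8] -0.037
[31.9, 2.1, 4.8] -0.037
[31.8, 3.3, 4.8] -0.037
[31.7, 4.5, 4.8] -0.037
[31.5, 5.7, 4.8] -0.037
[31.3, 6.8, 4.8] -0.037
[31.0, 8.0, 4.8] -0.037
[30.7, 9.1, 4.8] -0.037
```

Emit:
{"op": "servo_tool", "data": {"moves": [{"travel": [29, -13, 4], "turn": -0.037}, {"travel": [30, -12, 4], "turn": -0.037}, {"travel": [30, -11, 4], "turn": -0.037}, {"travel": [31, -10, 4], "turn": -0.037}, {"travel": [31, -8, 4], "turn": -0.037}, {"travel": [31, -7, 4], "turn": -0.037}, {"travel": [31, -6, 4], "turn": -0.037}, {"travel": [32, -5, 4], "turn": -0.037}, {"travel": [32, -4, 4], "turn": -0.037}, {"travel": [32, -3, 4], "turn": -0.037}]}}

```text
time_s: 1.77
position: [469.0, -30.6, 153.1]
tcp_rot: [-3.132, -0.003, 1.105]
wrist_force: [0.1, -0.1, 0.0]
opening: 45.4
```

Emit:
{"op": "servo_tool", "data": {"moves": [{"travel": [32, -1, 4], "turn": -0.037}, {"travel": [32, 0, 4], "turn": -0.037}, {"travel": [32, 1, 4], "turn": -0.037}, {"travel": [32, 2, 4], "turn": -0.037}, {"travel": [32, 3, 4], "turn": -0.037}, {"travel": [32, 4, 4], "turn": -0.037}, {"travel": [31, 6, 4], "turn": -0.037}, {"travel": [31, 7, 4], "turn": -0.037}, {"travel": [31, 8, 4], "turn": -0.037}, {"travel": [31, 9, 4], "turn": -0.037}]}}

```text
time_s: 2.6
position: [596.5, 279.4, 107.0]
tcp_rot: [-3.127, -0.004, 1.498]
wrist_force: [0.9, -0.4, -0.5]
opening: 45.3
```

```bash
python3 plan.py 605 241 30 1.464 10
```

```text
t 2.6 pos [596.5 279.4 107. ] rot [-3.127 -0.004  1.498] open 45.3 F [ 0.9 -0.4 -0.5] q [0.4  0.35 1.76 0.01 1.04 0.46]
[-3.8, 1.1, 7.7] 0.003
[-3.8, 1.1, 7.7] 0.003
[-3.8, 1.2, 7.7] 0.003
[-3.8, 1.2, 7.7] 0.003
[-3.8, 1.2, 7.7] 0.003
[-3.7, 1.2, 7.7] 0.003
[-3.7, 1.2, 7.7] 0.003
[-3.7, 1.2, 7.7] 0.003
[-3.7, 1.2, 7.7] 0.003
[-3.7, 1.2, 7.7] 0.003
```

Emit:
{"op": "servo_tool", "data": {"moves": [{"travel": [-8, 2, 8], "turn": 0.01}, {"travel": [-8, 2, 8], "turn": 0.01}, {"travel": [-8, 2, 8], "turn": 0.01}, {"travel": [-8, 2, 8], "turn": 0}, {"travel": [-3, 2, 8], "turn": 0}, {"travel": [0, 0, 8], "turn": 0}, {"travel": [0, 0, 8], "turn": 0}, {"travel": [0, 0, 6], "turn": 0}, {"travel": [0, 0, 5], "turn": 0}, {"travel": [0, 0, 0], "turn": 0}]}}

```text
time_s: 3.43
position: [601.0, 242.5, 29.8]
tcp_rot: [-3.122, -0.003, 1.466]
wrist_force: [-0.4, -0.6, -0.4]
opening: 45.1
```

```bash
python3 plan.py 605 241 30 1.464 1; python3 - <<'E'
from h import *
for n in("scene","top"): cv2.imwrite(f"pics/{n}1.png",bot.get_image(n)[:,:,::-1])
s=cv2.imread("pics/scene1.png")[150:215,200:300];t=cv2.imread("pics/top1.png")[130:195,200:300]
cv2.imwrite("pics/z3.png",np.hstack([cv2.resize(a,None,fx=4,fy=4,interpolation=2) for a in(s,t)]))
E
```

```text
t 3.43 pos [601.  242.5  29.8] rot [-3.122e+00 -3.000e-03  1.466e+00] open 45.1 F [-0.4 -0.6 -0.4] q [0.34 0.43 1.82 0.01 0.91 0.44]
[-1.1, 4.1, -0.2] 0.002
```

View pics/z3.png

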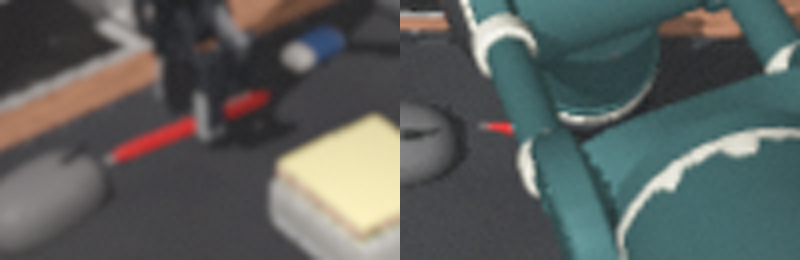

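The gripper straddles the pen near its middle (near fingertip at about scene px 251,182).

Emit:
{"op": "servo_tool", "data": {"moves": [{"travel": [-1, 3, 2], "turn": 0}, {"travel": [0, 1, 3], "turn": 0}, {"travel": [0, 0, 3], "turn": 0}, {"travel": [0, 0, 2], "turn": 0}, {"travel": [0, 0, 2], "turn": 0}, {"travel": [0, 0, 1], "turn": 0}, {"travel": [0, 0, 0], "turn": 0}, {"travel": [0, 0, 0], "turn": 0}, {"travel": [0, 0, 0], "turn": 0}, {"travel": [0, 0, 0], "turn": 0}]}}

```text
time_s: 4.37
position: [608.1, 243.5, 19.4]
tcp_rot: [-3.128, -0.006, 1.468]
wrist_force: [-0.2, 0.2, 0.6]
opening: 45.1
```

Emit:
{"op": "servo_tool", "data": {"moves": [{"travel": [0, 0, 0], "turn": 0}, {"travel": [0, 0, 0], "turn": 0}, {"travel": [0, 0, 0], "turn": 0}, {"travel": [0, 0, 0], "turn": 0}, {"travel": [0, 0, 0], "turn": 0}, {"travel": [0, 0, 0], "turn": 0}, {"travel": [0, 0, 0], "turn": 0}, {"travel": [0, 0, 0], "turn": 0}, {"travel": [0, 0, 0], "turn": 0}, {"travel": [0, 0, 0], "turn": 0}], "grip": 255, "newtons": 30}}

```text
time_s: 5.2
position: [608.3, 243.6, 19.9]
tcp_rot: [-3.129, -0.006, 1.468]
wrist_force: [0.1, -0.6, -0.5]
opening: 7.2
```

Emit:
{"op": "servo_tool", "data": {"moves": [{"travel": [0, 0, 0], "turn": 0}, {"travel": [0, 0, 0], "turn": 0}, {"travel": [0, 0, 0], "turn": 0}, {"travel": [-1, -1, 0], "turn": 0}, {"travel": [-1, -1, 1], "turn": 0}, {"travel": [0, 0, 1], "turn": 0}, {"travel": [0, 0, 1], "turn": 0}, {"travel": [0, 0, 1], "turn": 0}, {"travel": [0, 0, 1], "turn": 0}, {"travel": [0, 0, 0], "turn": 0}], "grip": 170}}

```text
time_s: 6.03
position: [605.6, 241.5, 14.2]
tcp_rot: [-3.129, -0.006, 1.468]
wrist_force: [0.1, 0.2, 1.0]
opening: 28.6
```

Emit:
{"op": "servo_tool", "data": {"moves": [{"travel": [0, 0, -1.5], "turn": 0}, {"travel": [0, 0, 0], "turn": 0}, {"travel": [0, 0, 0], "turn": 0}, {"travel": [0, 0, 0], "turn": 0}, {"travel": [0, 0, 0], "turn": 0}, {"travel": [0, 0, 0], "turn": 0}, {"travel": [0, 0, 0], "turn": 0}, {"travel": [0, 0, 0], "turn": 0}, {"travel": [0, 0, 0], "turn": 0}, {"travel": [0, 0, 0], "turn": 0}], "grip": 255}}

```text
time_s: 6.87
position: [605.7, 241.6, 15.9]
tcp_rot: [-3.129, -0.006, 1.468]
wrist_force: [-0.3, 0.3, -0.8]
opening: 7.9
```

```bash
cat > look.py <<'E'
import sys
from h import *
tag=sys.argv[1]; b=[int(v) for v in sys.argv[2:]]  # scene x y w h, top x y w h
L=[]
for i,n in enumerate(("scene","top")):
    x,y,w,h=b[4*i:4*i+4]
    if w==0: continue
    im=bot.get_image(n)[:,:,::-1]; cv2.imwrite(f"pics/{n}_{tag}.png",im)
    k=min(400/w,600/h); L.append(cv2.resize(im[y:y+h,x:x+w],(int(w*k),int(h*k)),interpolation=2))
H=max(a.shape[0] for a in L)
cv2.imwrite(f"pics/l_{tag}.png",np.hstack([np.pad(a,((0,H-a.shape[0]),(0,0),(0,0))) for a in L]))
E
python3 look.py 2 200 150 100 70 0 0 0 0
```

```text
(no output)
```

View pics/l_2.png

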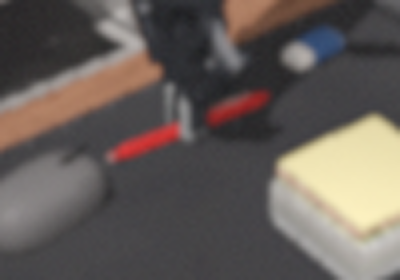

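The pen is between the closed jaws (scene px ~247,181). Lift and carry it to the notebook.

```bash
python3 plan.py 447 -97.5 90 -0.11 16
```

```text
t 6.92 pos [605.8 241.6  15.9] rot [-3.129 -0.006  1.468] open 8.2 F [ 0.   0.6 -0.9] q [0.34 0.45 1.82 0.01 0.88 0.43]
[-22.1, -7.7, -4.6] 0.099
[-22.8, -5.5, -4.6] 0.099
[-23.2, -3.2, -4.6] 0.099
[-23.4, -0.9, -4.6] 0.099
[-23.4, 1.4, -4.6] 0.099
[-23.1, 3.7, -4.6] 0.099
[-22.6, 5.9, -4.6] 0.099
[-21.9, 8.1, -4.6] 0.099
[-21.0, 10.3, -4.6] 0.099
[-19.9, 12.3, -4.6] 0.099
[-18.6, 14.2, -4.6] 0.099
[-17.1, 15.9, -4.6] 0.099
[-15.5, 17.6, -4.6] 0.099
[-13.7, 19.0, -4.6] 0.099
[-11.7, 20.2, -4.6] 0.099
[-9.7, 21.3, -4.6] 0.099
```

Emit:
{"op": "servo_tool", "data": {"moves": [{"travel": [0, 0, -2], "turn": 0}, {"travel": [0, 0, -5], "turn": 0}, {"travel": [0, 0, -10], "turn": 0}, {"travel": [0, 0, -10], "turn": 0}, {"travel": [0, 0, -15], "turn": 0}, {"travel": [0, 0, -15], "turn": 0}, {"travel": [0, 0, -15], "turn": 0}, {"travel": [0, 0, -10], "turn": 0}, {"travel": [0, 0, -5], "turn": 0}, {"travel": [0, 0, 0], "turn": 0}]}}

```text
time_s: 7.75
position: [607.9, 241.2, 113.8]
tcp_rot: [-3.132, -0.008, 1.468]
wrist_force: [0.4, -0.6, -0.2]
opening: 8.6
```

```bash
python3 plan.py 447 -97.5 100 -0.11 20;python3 look.py 3 200 110 100 110 0 0 0 0
```

```text
t 7.75 pos [607.9 241.2 113.8] rot [-3.132 -0.008  1.468] open 8.6 F [ 0.4 -0.6 -0.2] q [0.33 0.33 1.77 0.01 1.04 0.43]
[-17.7, -6.3, 0.7] 0.079
[-18.1, -4.9, 0.7] 0.079
[-18.4, -3.4, 0.7] 0.079
[-18.6, -1.9, 0.7] 0.079
[-18.7, -0.5, 0.7] 0.079
[-18.7, 1.0, 0.7] 0.079
[-18.6, 2.5, 0.7] 0.079
[-18.3, 3.9, 0.7] 0.079
[-18.0, 5.4, 0.7] 0.079
[-17.5, 6.8, 0.7] 0.079
[-16.9, 8.1, 0.7] 0.079
[-16.2, 9.4, 0.7] 0.079
[-15.4, 10.7, 0.7] 0.079
[-14.5, 11.9, 0.7] 0.079
[-13.5, 13.0, 0.7] 0.079
[-12.5, 14.0, 0.7] 0.079
[-11.3, 14.9, 0.7] 0.079
[-10.1, 15.8, 0.7] 0.079
[-8.8, 16.5, 0.7] 0.079
[-7.5, 17.2, 0.7] 0.079
```

View pics/l_3.png

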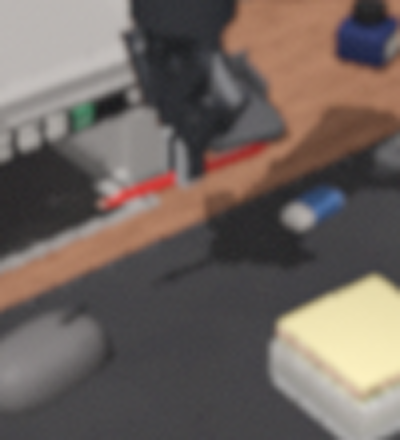

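Emit:
{"op": "servo_tool", "data": {"moves": [{"travel": [-18, -6, 0], "turn": 0.079}, {"travel": [-18, -5, 0], "turn": 0.079}, {"travel": [-18, -3, 0], "turn": 0.079}, {"travel": [-19, -2, 0], "turn": 0.079}, {"travel": [-19, 0, 0], "turn": 0.079}, {"travel": [-19, 1, 0], "turn": 0.079}, {"travel": [-19, 2, 0], "turn": 0.079}, {"travel": [-18, 4, 0], "turn": 0.079}, {"travel": [-18, 5, 0], "turn": 0.079}, {"travel": [-17, 7, 0], "turn": 0.079}]}}

```text
time_s: 8.63
position: [517.4, 68.5, 104.1]
tcp_rot: [-3.123, 0.011, 0.647]
wrist_force: [-0.4, -0.3, 0.9]
opening: 8.2
```

Emit:
{"op": "servo_tool", "data": {"moves": [{"travel": [-17, 8, 0], "turn": 0.079}, {"travel": [-16, 9, 0], "turn": 0.079}, {"travel": [-15, 11, 0], "turn": 0.079}, {"travel": [-14, 12, 1], "turn": 0.079}, {"travel": [-13, 13, 1], "turn": 0.079}, {"travel": [-12, 13, 1], "turn": 0.079}, {"travel": [-10, 13, 1], "turn": 0.079}, {"travel": [-9, 13, 1], "turn": 0.079}, {"travel": [-6, 8, 1], "turn": 0.079}, {"travel": [0, 0, 0], "turn": 0.079}]}}

```text
time_s: 9.47
position: [429.5, -72.7, 89.1]
tcp_rot: [-3.14, 0.04, -0.186]
wrist_force: [0.7, 0.6, -0.4]
opening: 8.3
```

```bash
python3 plan.py 447 -97.5 40 -0.11 1
```

```text
t 9.47 pos [429.5 -72.7  89.1] rot [-3.14   0.04  -0.186] open 8.3 F [ 0.7  0.6 -0.4] q [-0.22 -0.01  2.22  0.    0.97  1.53]
[21.8, 21.1, 49.1] -0.076
```

Emit:
{"op": "servo_tool", "data": {"moves": [{"travel": [5, 5, 4], "turn": -0.02}, {"travel": [6, 5, 6], "turn": -0.02}, {"travel": [5, 5, 6], "turn": -0.02}, {"travel": [3, 3, 6], "turn": -0.015}, {"travel": [2, 2, 5], "turn": 0}, {"travel": [0, 0, 5], "turn": 0}, {"travel": [0, 0, 5], "turn": 0}, {"travel": [0, 0, 3], "turn": 0}, {"travel": [0, 0, 0], "turn": 0}, {"travel": [0, 0, 0], "turn": 0}]}}

```text
time_s: 10.3
position: [439.4, -95.3, 40.2]
tcp_rot: [-3.135, 0.051, -0.115]
wrist_force: [-0.3, 0.4, -0.7]
opening: 8.6
```

```bash
python3 plan.py 447 -97.5 40 -0.11 1; python3 look.py 4 300 100 110 110 330 170 100 110
```

```text
t 10.3 pos [439.4 -95.3  40.2] rot [-3.135  0.051 -0.115] open 8.6 F [-0.3  0.4 -0.7] q [-0.27  0.1   2.22 -0.    0.87  1.42]
[7.8, 1.3, 0.2] -0.005
```

View pics/l_4.png

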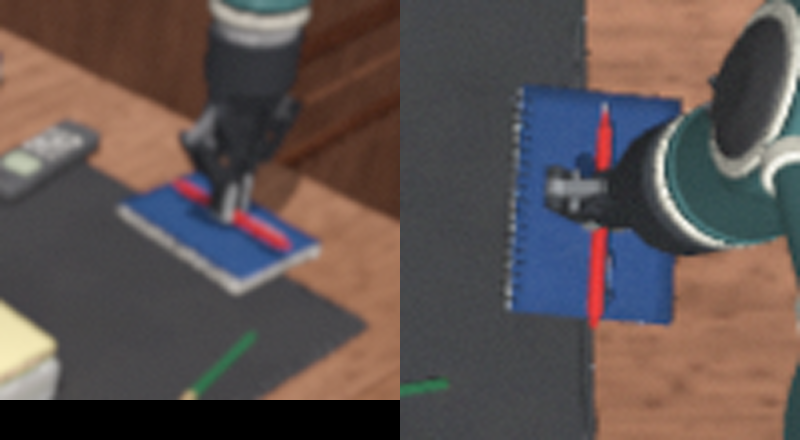

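Emit:
{"op": "servo_tool", "data": {"moves": [{"travel": [4, 1, 2], "turn": 0}, {"travel": [3, 0.5, 2], "turn": 0}, {"travel": [0, 0, 2], "turn": 0}, {"travel": [0, 0, 1], "turn": 0}, {"travel": [0, 0, 1], "turn": 0}, {"travel": [0, 0, 1], "turn": 0}, {"travel": [0, 0, 0.5], "turn": 0}, {"travel": [0, 0, 0], "turn": 0}, {"travel": [0, 0, 0], "turn": 0}, {"travel": [0, 0, 0], "turn": 0}]}}

```text
time_s: 11.23
position: [448.0, -97.9, 31.0]
tcp_rot: [-3.136, 0.047, -0.115]
wrist_force: [-0.2, 0.3, -0.6]
opening: 8.2
```

```bash
python3 plan.py 447 -97.5 27 -0.11 1; python3 look.py 5 300 100 110 110 0 0 0 0
```

```text
t 11.23 pos [448.  -97.9  31. ] rot [-3.136  0.047 -0.115] open 8.2 F [-0.2  0.3 -0.6] q [-0.27  0.13  2.21 -0.    0.85  1.42]
[-1.1, -0.3, 4.0] -0.005
```

View pics/l_5.png

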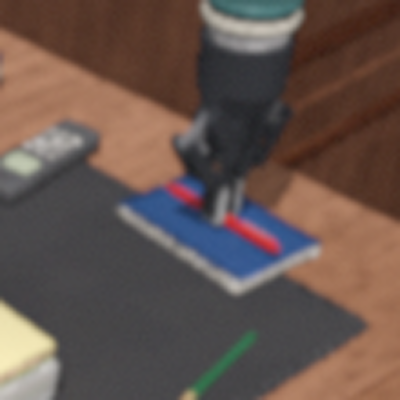

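Emit:
{"op": "servo_tool", "data": {"moves": [{"travel": [0, 0, 0.7], "turn": 0}, {"travel": [0, 0, 0.7], "turn": 0}, {"travel": [0, 0, 0.7], "turn": 0}, {"travel": [0, 0, 0.7], "turn": 0}, {"travel": [0, 0, 0], "turn": 0}, {"travel": [0, 0, 0], "turn": 0}, {"travel": [0, 0, 0], "turn": 0}, {"travel": [0, 0, 0], "turn": 0}, {"travel": [0, 0, 0], "turn": 0}, {"travel": [0, 0, 0], "turn": 0}]}}

```text
time_s: 12.12
position: [448.1, -98.0, 28.7]
tcp_rot: [-3.136, 0.046, -0.115]
wrist_force: [-1.4, 0.1, 1.3]
opening: 8.2
```

Touching lightly; one more mm, then release partway.

Emit:
{"op": "servo_tool", "data": {"moves": [{"travel": [0, 0, 0.8], "turn": 0}, {"travel": [0, 0, 0.7], "turn": 0}, {"travel": [0, 0, 0], "turn": 0}, {"travel": [0, 0, 0], "turn": 0}, {"travel": [0, 0, 0], "turn": 0}, {"travel": [0, 0, 0], "turn": 0}, {"travel": [0, 0, 0], "turn": 0}, {"travel": [0, 0, 0], "turn": 0}, {"travel": [0, 0, 0], "turn": 0}, {"travel": [0, 0, 0], "turn": 0}]}}

```text
time_s: 12.95
position: [448.1, -98.0, 27.7]
tcp_rot: [-3.136, 0.046, -0.115]
wrist_force: [-1.5, 0.0, 3.5]
opening: 8.4
```

Emit:
{"op": "servo_tool", "data": {"moves": [{"travel": [0, 0, 0], "turn": 0}, {"travel": [0, 0, 0], "turn": 0}, {"travel": [0, 0, 0], "turn": 0}, {"travel": [0, 0, 0], "turn": 0}, {"travel": [0, 0, 0], "turn": 0}, {"travel": [0, 0, 0], "turn": 0}, {"travel": [0, 0, 0], "turn": 0}, {"travel": [0, 0, -5], "turn": 0}, {"travel": [0, 0, -15], "turn": 0}, {"travel": [0, 0, -25], "turn": 0}], "grip": 150}}

```text
time_s: 13.78
position: [445.0, -97.1, 68.0]
tcp_rot: [-3.134, 0.058, -0.115]
wrist_force: [0.4, 0.0, 0.5]
opening: 34.9
```

Emit:
{"op": "servo_tool", "data": {"moves": [{"travel": [0, 0, -25], "turn": -0.1}, {"travel": [0, 0, -25], "turn": -0.1}, {"travel": [0, -10, 0], "turn": -0.1}, {"travel": [0, -20, 0], "turn": -0.1}, {"travel": [0, -25, 0], "turn": -0.1}, {"travel": [0, -25, 0], "turn": -0.1}, {"travel": [0, -25, 0], "turn": -0.1}, {"travel": [0, -25, 0], "turn": -0.1}, {"travel": [0, -10, 0], "turn": -0.1}, {"travel": [0, 0, 0], "turn": -0.1}]}}

```text
time_s: 14.62
position: [397.1, 31.3, 135.7]
tcp_rot: [-3.103, 0.014, 0.928]
wrist_force: [-0.2, 0.2, 1.0]
opening: 35.2
```

```bash
python3 plan.py 618 100 60 1.608 10; python3 look.py 6 300 100 110 110 330 170 100 110
```

```text
t 14.62 pos [397.1  31.3 135.7] rot [-3.103  0.014  0.928] open 35.2 F [-0.2  0.2  1. ] q [ 0.01 -0.15  2.25  0.01  1.08  0.64]
[18.7, 13.6, 7.6] -0.068
[17.8, 14.8, 7.6] -0.068
[16.7, 16.0, 7.6] -0.068
[15.6, 17.1, 7.6] -0.068
[14.4, 18.1, 7.6] -0.068
[13.1, 19.0, 7.6] -0.068
[11.8, 19.9, 7.6] -0.068
[10.4, 20.6, 7.6] -0.068
[9.0, 21.3, 7.6] -0.068
[7.5, 21.9, 7.6] -0.068
```

View pics/l_6.png

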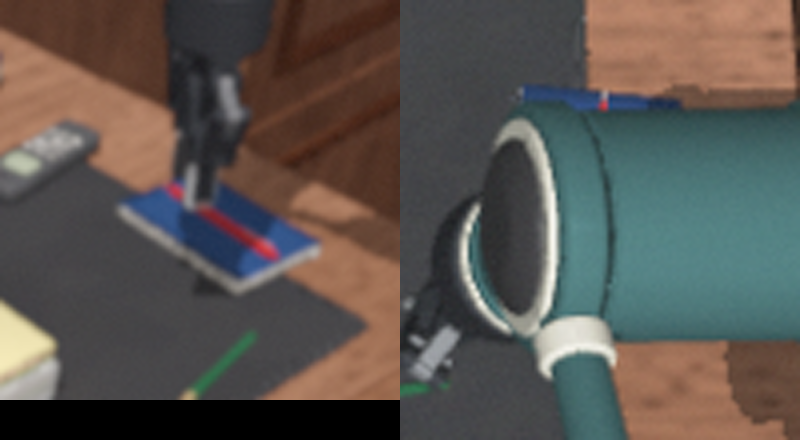

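Emit:
{"op": "servo_tool", "data": {"moves": [{"travel": [19, 14, 5], "turn": -0.068}, {"travel": [18, 15, 5], "turn": -0.068}, {"travel": [17, 16, 5], "turn": -0.068}, {"travel": [16, 17, 5], "turn": -0.068}, {"travel": [14, 18, 5], "turn": -0.068}, {"travel": [13, 19, 5], "turn": -0.068}, {"travel": [12, 20, 5], "turn": -0.068}, {"travel": [10, 20, 5], "turn": -0.068}, {"travel": [4, 10, 5], "turn": -0.068}, {"travel": [0, 0, 0], "turn": -0.068}], "grip": 110}}

```text
time_s: 15.55
position: [597.2, 85.2, 83.5]
tcp_rot: [-3.11, -0.011, 1.592]
wrist_force: [-0.1, 0.5, 0.2]
opening: 48.9
```

```bash
python3 plan.py 618 100 30 1.608 1; python3 look.py 7 230 110 110 110 330 170 100 110
```

```text
t 15.55 pos [597.2  85.2  83.5] rot [-3.11  -0.011  1.592] open 48.9 F [-0.1  0.5  0.2] q [0.09 0.3  1.88 0.02 0.99 0.06]
[14.4, 21.1, 53.5] -0.016
```

View pics/l_7.png

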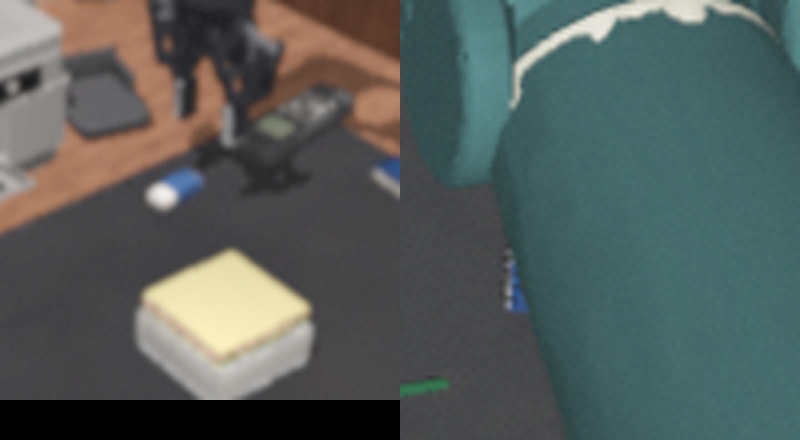

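Emit:
{"op": "servo_tool", "data": {"moves": [{"travel": [5, 7, 5], "turn": -0.008}, {"travel": [5, 7, 5], "turn": -0.008}, {"travel": [3, 5, 7], "turn": 0}, {"travel": [1, 1, 8], "turn": 0}, {"travel": [0, 0, 8], "turn": 0}, {"travel": [0, 0, 7], "turn": 0}, {"travel": [0, 0, 4], "turn": 0}, {"travel": [0, 0, 1], "turn": 0}, {"travel": [0, 0, 0], "turn": 0}, {"travel": [0, 0, 0], "turn": 0}]}}

```text
time_s: 16.48
position: [613.4, 99.8, 32.4]
tcp_rot: [-3.106, -0.01, 1.593]
wrist_force: [0.5, 0.7, -0.1]
opening: 48.2
```

```bash
python3 plan.py 618 100 17 1.608 1; python3 look.py 8 250 130 60 60 330 170 0 110
```

```text
t 16.48 pos [613.4  99.8  32.4] rot [-3.106 -0.01   1.593] open 48.2 F [ 0.5  0.7 -0.1] q [0.11 0.39 1.87 0.02 0.92 0.08]
[0.1, 4.6, 15.4] -0.015
```

View pics/l_8.png

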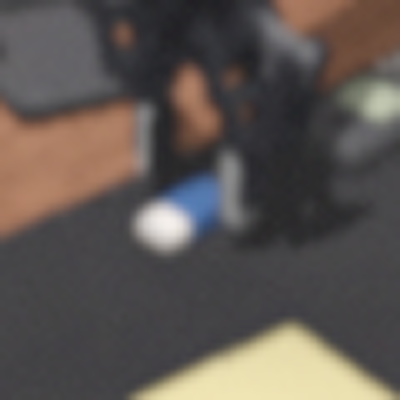

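Emit:
{"op": "servo_tool", "data": {"moves": [{"travel": [0, 2.5, 2], "turn": -0.01}, {"travel": [0, 1.5, 3], "turn": 0}, {"travel": [0, 0, 3], "turn": 0}, {"travel": [0, 0, 2], "turn": 0}, {"travel": [0, 0, 2], "turn": 0}, {"travel": [0, 0, 1], "turn": 0}, {"travel": [0, 0, 0.5], "turn": 0}, {"travel": [0, 0, 0], "turn": 0}, {"travel": [0, 0, 0], "turn": 0}, {"travel": [0, 0, 0], "turn": 0}]}}

```text
time_s: 17.37
position: [618.8, 100.0, 19.4]
tcp_rot: [-3.109, -0.011, 1.604]
wrist_force: [0.9, 0.7, -0.4]
opening: 48.3
```

```bash
python3 plan.py 618 100 17 1.608 1; python3 look.py 9 250 130 60 60 330 170 0 110; python3 -c "
from h import *
print(proj('scene',[[594,100,5],[618,100,13],[594,100,1]]))"
```

```text
t 17.37 pos [618.8 100.   19.4] rot [-3.109 -0.011  1.604] open 48.3 F [ 0.9  0.7 -0.4] q [0.11 0.41 1.86 0.02 0.9  0.07]
[0.0, -0.8, 2.4] -0.004
[[283.29758842 165.23811514]
 [278.23088621 159.93242514]
 [283.2394423  166.27332308]]
```

View pics/l_9.png

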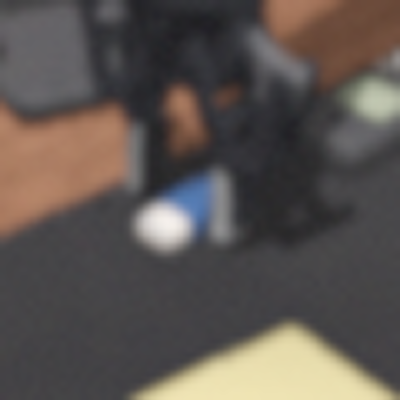

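Emit:
{"op": "servo_tool", "data": {"moves": [{"travel": [0, 0, 1], "turn": 0}, {"travel": [0, 0, 0.5], "turn": 0}, {"travel": [0, 0, 0], "turn": 0}, {"travel": [0, 0, 0], "turn": 0}, {"travel": [0, 0, 0], "turn": 0}, {"travel": [0, 0, 0], "turn": 0}, {"travel": [0, 0, 0], "turn": 0}, {"travel": [0, 0, 0], "turn": 0}, {"travel": [0, 0, 0], "turn": 0}, {"travel": [0, 0, 0], "turn": 0}], "grip": 255, "newtons": 30}}

```text
time_s: 18.25
position: [619.2, 100.1, 18.3]
tcp_rot: [-3.11, -0.011, 1.604]
wrist_force: [0.5, -0.2, -0.0]
opening: 19.6
```

Emit:
{"op": "servo_tool", "data": {"moves": [{"travel": [0, 0, -2], "turn": 0}, {"travel": [0, 0, -5], "turn": 0}, {"travel": [0, 0, -12], "turn": 0}, {"travel": [0, 0, -15], "turn": 0}, {"travel": [0, 0, -15], "turn": 0}, {"travel": [0, 0, -15], "turn": 0}, {"travel": [0, 0, -12], "turn": 0}, {"travel": [0, 0, -8], "turn": 0}, {"travel": [0, 0, 0], "turn": 0}, {"travel": [0, 0, 0], "turn": 0}]}}

```text
time_s: 19.08
position: [622.4, 99.2, 111.7]
tcp_rot: [-3.112, -0.011, 1.604]
wrist_force: [-0.9, -0.5, -0.2]
opening: 19.7
```

```bash
python3 plan.py 439.6 217.9 100 1.5 15; python3 look.py 10 220 100 110 110 330 170 80 110
```

```text
t 19.08 pos [622.4  99.2 111.7] rot [-3.112 -0.011  1.604] open 19.7 F [-0.9 -0.5 -0.2] q [0.11 0.31 1.81 0.02 1.06 0.07]
[8.3, -11.9, 0.8] 0.007
[8.2, -12.0, 0.8] 0.007
[8.1, -12.0, 0.8] 0.007
[8.1, -12.1, 0.8] 0.007
[8.0, -12.1, 0.8] 0.007
[7.9, -12.2, 0.8] 0.007
[7.8, -12.3, 0.8] 0.007
[7.7, -12.3, 0.8] 0.007
[7.6, -12.4, 0.8] 0.007
[7.6, -12.4, 0.8] 0.007
[7.5, -12.5, 0.8] 0.007
[7.4, -12.5, 0.8] 0.007
[7.3, -12.6, 0.8] 0.007
[7.2, -12.6, 0.8] 0.007
[7.1, -12.7, 0.8] 0.007
```

View pics/l_10.png

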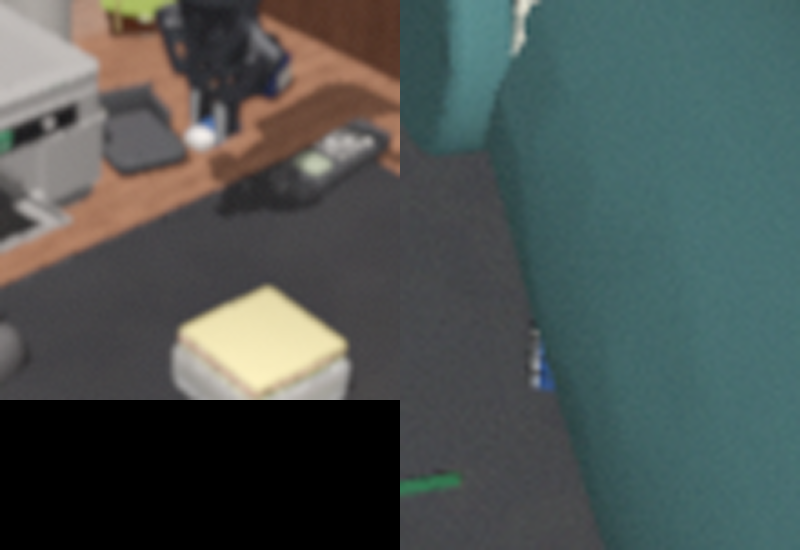

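Emit:
{"op": "servo_tool", "data": {"moves": [{"travel": [12, -18, 0], "turn": 0.01}, {"travel": [13, -19, 0], "turn": 0.01}, {"travel": [13, -20, 0], "turn": 0.01}, {"travel": [13, -20, 0], "turn": 0.01}, {"travel": [13, -20, 0], "turn": 0.01}, {"travel": [13, -20, 0], "turn": 0.01}, {"travel": [12, -20, 0], "turn": 0.01}, {"travel": [12, -20, 0], "turn": 0.01}, {"travel": [9, -14, 0], "turn": 0.01}, {"travel": [0, 0, 0], "turn": 0}]}}

```text
time_s: 20.02
position: [437.7, 210.9, 105.7]
tcp_rot: [-3.091, -0.0, 1.505]
wrist_force: [-0.3, -0.1, -0.1]
opening: 19.7
```

```bash
python3 plan.py 439.6 217.9 75 1.5 1
```

```text
t 20.02 pos [437.7 210.9 105.7] rot [-3.091 -0.     1.505] open 19.7 F [-0.3 -0.1 -0.1] q [0.38 0.07 2.11 0.03 1.01 0.43]
[7.1, 1.5, 30.7] 0.005
```

Emit:
{"op": "servo_tool", "data": {"moves": [{"travel": [3, 0, 4], "turn": 0}, {"travel": [3, 0, 6], "turn": 0}, {"travel": [1, 0, 6], "turn": 0}, {"travel": [0, 0, 5], "turn": 0}, {"travel": [0, 0, 3], "turn": 0}, {"travel": [0, 0, 2], "turn": 0}, {"travel": [0, 0, 1], "turn": 0}, {"travel": [0, 0, 0], "turn": 0}, {"travel": [0, 0, 0], "turn": 0}, {"travel": [0, 0, 0], "turn": 0}]}}

```text
time_s: 20.85
position: [438.0, 216.0, 72.3]
tcp_rot: [-3.087, 0.003, 1.504]
wrist_force: [0.4, -0.2, -0.8]
opening: 19.9
```

```bash
python3 plan.py 439.6 217.9 70 1.5 1;python3 look.py 11 250 140 80 80 220 190 80 80
```

```text
t 20.85 pos [438.  216.   72.3] rot [-3.087e+00  3.000e-03  1.504e+00] open 19.9 F [ 0.4 -0.2 -0.8] q [0.39 0.12 2.12 0.03 0.95 0.44]
[2.0, 1.5, 2.3] 0.004
```

View pics/l_11.png

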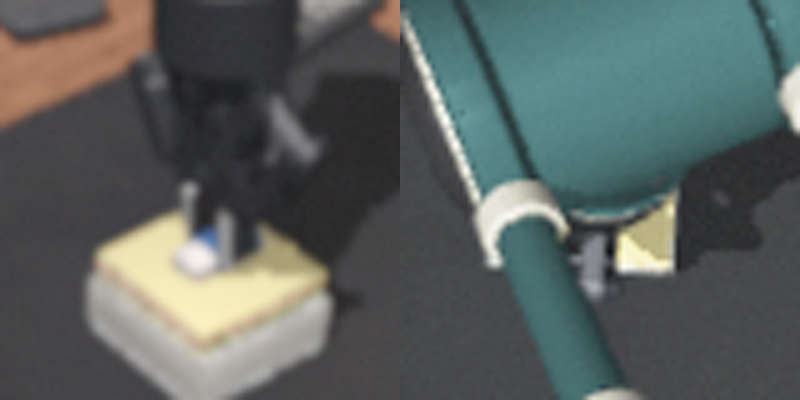

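The eraser hangs just above the middle of the slips (scene px ~290,190). Lower to contact.

Emit:
{"op": "servo_tool", "data": {"moves": [{"travel": [1, 1, 0.5], "turn": 0}, {"travel": [1, 0.5, 0.5], "turn": 0}, {"travel": [0, 0, 0.5], "turn": 0}, {"travel": [0, 0, 0.5], "turn": 0}, {"travel": [0, 0, 0.5], "turn": 0}, {"travel": [0, 0, 0], "turn": 0}, {"travel": [0, 0, 0], "turn": 0}, {"travel": [0, 0, 0], "turn": 0}, {"travel": [0, 0, 0], "turn": 0}, {"travel": [0, 0, 0], "turn": 0}]}}

```text
time_s: 21.78
position: [440.3, 218.7, 70.7]
tcp_rot: [-3.09, 0.002, 1.504]
wrist_force: [0.2, -0.2, 0.1]
opening: 20.1
```

Emit:
{"op": "servo_tool", "data": {"moves": [{"travel": [0, 0, 0.7], "turn": 0}, {"travel": [0, 0, 0.7], "turn": 0}, {"travel": [0, 0, 0.5], "turn": 0}, {"travel": [0, 0, 0], "turn": 0}, {"travel": [0, 0, 0], "turn": 0}, {"travel": [0, 0, 0], "turn": 0}, {"travel": [0, 0, 0], "turn": 0}, {"travel": [0, 0, 0], "turn": 0}, {"travel": [0, 0, 0], "turn": 0}, {"travel": [0, 0, 0], "turn": 0}]}}

```text
time_s: 22.62
position: [440.5, 218.8, 69.6]
tcp_rot: [-3.09, 0.002, 1.504]
wrist_force: [-0.4, 0.3, 0.6]
opening: 19.9
```

Emit:
{"op": "servo_tool", "data": {"moves": [{"travel": [0, 0, 0.5], "turn": 0}, {"travel": [0, 0, 0.3], "turn": 0}, {"travel": [0, 0, 0], "turn": 0}, {"travel": [0, 0, 0], "turn": 0}, {"travel": [0, 0, 0], "turn": 0}, {"travel": [0, 0, 0], "turn": 0}, {"travel": [0, 0, 0], "turn": 0}, {"travel": [0, 0, 0], "turn": 0}, {"travel": [0, 0, 0], "turn": 0}, {"travel": [0, 0, 0], "turn": 0}]}}

```text
time_s: 23.45
position: [440.6, 218.7, 69.5]
tcp_rot: [-3.09, 0.002, 1.504]
wrist_force: [-0.6, -0.1, 2.5]
opening: 19.7
```

Emit:
{"op": "servo_tool", "data": {"moves": [{"travel": [0, 0, 0], "turn": 0}, {"travel": [0, 0, 0], "turn": 0}, {"travel": [0, 0, 0], "turn": 0}, {"travel": [0, 0, 0], "turn": 0}, {"travel": [0, 0, 0], "turn": 0}, {"travel": [0, 0, 0], "turn": 0}, {"travel": [0, 0, -5], "turn": 0}, {"travel": [0, 0, -15], "turn": 0}, {"travel": [0, 0, -20], "turn": 0}, {"travel": [0, 0, -20], "turn": 0}], "grip": 110}}

```text
time_s: 24.28
position: [439.0, 216.7, 125.4]
tcp_rot: [-3.079, 0.007, 1.504]
wrist_force: [0.4, 0.6, 0.5]
opening: 48.1
```

```bash
python3 plan.py 621 -57.5 90 1.655 15;python3 look.py 12 250 140 80 80 330 170 80 80
```

```text
t 24.28 pos [439.  216.7 125.4] rot [-3.079  0.007  1.504] open 48.1 F [0.4 0.6 0.5] q [0.39 0.06 2.08 0.02 1.07 0.45]
[-17.4, 13.3, 2.4] -0.01
[-17.6, 13.1, 2.4] -0.01
[-17.7, 13.0, 2.4] -0.01
[-17.8, 12.8, 2.4] -0.01
[-18.0, 12.6, 2.4] -0.01
[-18.1, 12.4, 2.4] -0.01
[-18.2, 12.2, 2.4] -0.01
[-18.3, 12.1, 2.4] -0.01
[-18.4, 11.9, 2.4] -0.01
[-18.6, 11.7, 2.4] -0.01
[-18.7, 11.5, 2.4] -0.01
[-18.8, 11.3, 2.4] -0.01
[-18.9, 11.1, 2.4] -0.01
[-19.0, 10.9, 2.4] -0.01
[-19.1, 10.7, 2.4] -0.01
```

View pics/l_12.png

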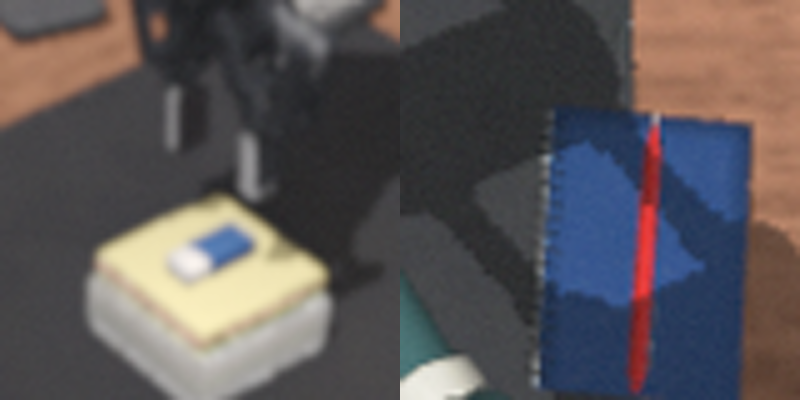

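Emit:
{"op": "servo_tool", "data": {"moves": [{"travel": [-22, 16, 0], "turn": -0.01}, {"travel": [-26, 19, 0], "turn": -0.01}, {"travel": [-27, 19, 0], "turn": -0.01}, {"travel": [-27, 19, 0], "turn": -0.01}, {"travel": [-27, 19, 0], "turn": -0.01}, {"travel": [-27, 19, 0], "turn": -0.02}, {"travel": [-28, 19, 0], "turn": -0.02}, {"travel": [-28, 18, 0], "turn": -0.02}, {"travel": [-28, 16, 0], "turn": -0.02}, {"travel": [-20, 10, 0], "turn": -0.02}], "grip": 0}}

```text
time_s: 25.22
position: [617.3, -50.2, 113.7]
tcp_rot: [-3.086, -0.009, 1.67]
wrist_force: [0.1, 0.6, 0.2]
opening: 85.3
```

```bash
python3 plan.py 621 -57.5 60 1.655 1
```

```text
t 25.22 pos [617.3 -50.2 113.7] rot [-3.086 -0.009  1.67 ] open 85.3 F [0.1 0.6 0.2] q [-0.12  0.3   1.81 -0.    1.08 -0.22]
[-7.6, 2.9, 53.7] 0.015
```

Emit:
{"op": "servo_tool", "data": {"moves": [{"travel": [-3, 1, 8], "turn": 0.01}, {"travel": [-3, 1, 10], "turn": 0.005}, {"travel": [-2, 1, 10], "turn": 0}, {"travel": [0, 1, 10], "turn": 0}, {"travel": [0, 1, 8], "turn": 0}, {"travel": [0, 0, 5], "turn": 0}, {"travel": [0, 0, 3], "turn": 0}, {"travel": [0, 0, 2], "turn": 0}, {"travel": [0, 0, 1], "turn": 0}, {"travel": [0, 0, 0], "turn": 0}]}}

```text
time_s: 26.05
position: [615.5, -56.4, 44.9]
tcp_rot: [-3.077, -0.01, 1.654]
wrist_force: [-0.7, -0.1, -0.3]
opening: 85.5
```

```bash
python3 plan.py 621 -57.5 16 1.655 1; python3 look.py 13 270 100 90 90 220 190 0 80;python3 -c "
from h import *
print(proj('scene',[[580,-57,0],[580,-57,5],[621,-57,20],[597,-57,21]]))"
```

```text
t 26.05 pos [615.5 -56.4  44.9] rot [-3.077 -0.01   1.654] open 85.5 F [-0.7 -0.1 -0.3] q [-0.13  0.39  1.84 -0.    0.98 -0.21]
[-1.5, 5.4, 28.9] -0.001
[[319.61982437 151.161751  ]
 [319.77510741 149.90467516]
 [311.25839652 141.22831201]
 [316.50903282 143.80212236]]
```

View pics/l_13.png

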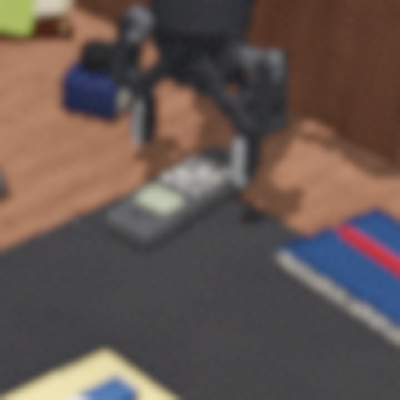

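Emit:
{"op": "servo_tool", "data": {"moves": [{"travel": [-1, 3, 3], "turn": 0}, {"travel": [-0.5, 2, 5], "turn": 0}, {"travel": [0, 2, 5], "turn": 0}, {"travel": [0, 0, 5], "turn": 0}, {"travel": [0, 0, 4], "turn": 0}, {"travel": [0, 0, 3], "turn": 0}, {"travel": [0, 0, 2], "turn": 0}, {"travel": [0, 0, 1], "turn": 0}, {"travel": [0, 0, 0], "turn": 0}, {"travel": [0, 0, 0], "turn": 0}]}}

```text
time_s: 26.93
position: [623.3, -57.8, 15.3]
tcp_rot: [-3.081, -0.01, 1.653]
wrist_force: [0.3, 0.6, 0.6]
opening: 85.8
```

```bash
python3 plan.py 621 -57.5 15 1.655 1; python3 look.py 14 270 100 90 90 220 190 0 80
```

```text
t 26.93 pos [623.3 -57.8  15.3] rot [-3.081 -0.01   1.653] open 85.8 F [0.3 0.6 0.6] q [-0.13  0.43  1.84 -0.    0.93 -0.21]
[0.4, -2.3, 0.3] -0.002
```

View pics/l_14.png

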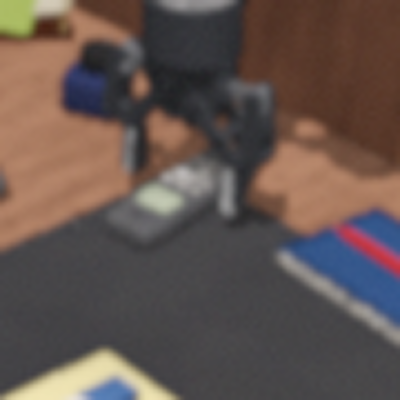

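Emit:
{"op": "servo_tool", "data": {"moves": [{"travel": [0, -1, 0], "turn": 0}, {"travel": [0, -1, 0], "turn": 0}, {"travel": [0, 0, 0], "turn": 0}, {"travel": [0, 0, 0], "turn": 0}, {"travel": [0, 0, 0], "turn": 0}, {"travel": [0, 0, 0], "turn": 0}, {"travel": [0, 0, 0], "turn": 0}, {"travel": [0, 0, 0], "turn": 0}, {"travel": [0, 0, 0], "turn": 0}, {"travel": [0, 0, 0], "turn": 0}], "grip": 255, "newtons": 40}}

```text
time_s: 27.82
position: [621.7, -58.0, 16.6]
tcp_rot: [-3.083, -0.009, 1.653]
wrist_force: [0.3, 1.1, 0.2]
opening: 46.4
```

Emit:
{"op": "servo_tool", "data": {"moves": [{"travel": [0, 0, -2], "turn": 0}, {"travel": [0, 0, -5], "turn": 0}, {"travel": [0, 0, -12], "turn": 0}, {"travel": [0, 0, -15], "turn": 0}, {"travel": [0, 0, -15], "turn": 0}, {"travel": [0, 0, -15], "turn": 0}, {"travel": [0, 0, -12], "turn": 0}, {"travel": [0, 0, -8], "turn": 0}, {"travel": [0, 0, 0], "turn": 0}, {"travel": [0, 0, 0], "turn": 0}]}}

```text
time_s: 28.65
position: [626.4, -58.2, 108.4]
tcp_rot: [-3.082, -0.009, 1.653]
wrist_force: [0.6, 0.4, -1.4]
opening: 45.8
```

```bash
python3 plan.py 437 106 110 -0.065 22; python3 look.py 15 260 80 110 110 220 190 0 80
```

```text
t 28.65 pos [626.4 -58.2 108.4] rot [-3.082 -0.009  1.653] open 45.8 F [ 0.6  0.4 -1.4] q [-0.13  0.33  1.79 -0.    1.09 -0.21]
[8.1, -8.0, -0.1] 0.078
[7.5, -8.6, -0.1] 0.078
[6.8, -9.1, -0.1] 0.078
[6.1, -9.6, -0.1] 0.078
[5.3, -10.1, -0.1] 0.078
[4.5, -10.5, -0.1] 0.078
[3.7, -10.8, -0.1] 0.078
[2.8, -11.0, -0.1] 0.078
[1.9, -11.2, -0.1] 0.078
[1.1, -11.3, -0.1] 0.078
[0.2, -11.4, -0.1] 0.078
[-0.7, -11.4, -0.1] 0.078
[-1.6, -11.3, -0.1] 0.078
[-2.5, -11.1, -0.1] 0.078
[-3.3, -10.9, -0.1] 0.078
[-4.2, -10.6, -0.1] 0.078
[-5.0, -10.2, -0.1] 0.078
[-5.8, -9.8, -0.1] 0.078
[-6.5, -9.3, -0.1] 0.078
[-7.2, -8.8, -0.1] 0.078
[-7.9, -8.2, -0.1] 0.078
[-8.5, -7.6, -0.1] 0.078
```

View pics/l_15.png

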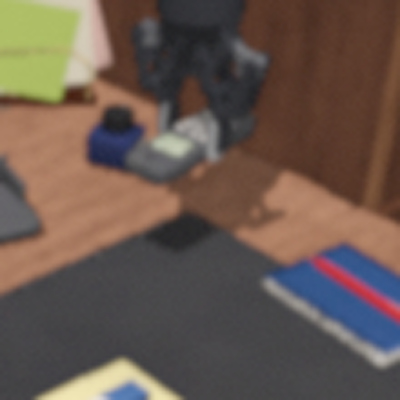

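Emit:
{"op": "servo_tool", "data": {"moves": [{"travel": [8, -8, 0], "turn": 0.083}, {"travel": [8, -9, 0], "turn": 0.083}, {"travel": [7, -10, 0], "turn": 0.083}, {"travel": [6, -10, 0], "turn": 0.083}, {"travel": [6, -11, 0], "turn": 0.083}, {"travel": [5, -11, 0], "turn": 0.083}, {"travel": [4, -11, 0], "turn": 0.083}, {"travel": [3, -12, 0], "turn": 0.083}, {"travel": [2, -12, 0], "turn": 0.083}, {"travel": [1, -12, 0], "turn": 0.083}]}}

```text
time_s: 29.53
position: [529.2, 25.2, 103.9]
tcp_rot: [-3.084, 0.051, 0.783]
wrist_force: [-0.5, 0.4, -1.0]
opening: 45.8
```

Emit:
{"op": "servo_tool", "data": {"moves": [{"travel": [0, -12, 0], "turn": 0.083}, {"travel": [-1, -12, 0], "turn": 0.083}, {"travel": [-2, -12, 0], "turn": 0.083}, {"travel": [-3, -12, 0], "turn": 0.083}, {"travel": [-4, -11, 0], "turn": 0.083}, {"travel": [-5, -11, 0], "turn": 0.083}, {"travel": [-6, -11, 0], "turn": 0.083}, {"travel": [-7, -10, 0], "turn": 0.083}, {"travel": [-7, -8, 0], "turn": 0.083}, {"travel": [-7, -7, 0], "turn": 0.083}]}}

```text
time_s: 30.37
position: [432.9, 112.2, 100.8]
tcp_rot: [3.135, 0.098, -0.093]
wrist_force: [-0.3, 0.1, -1.5]
opening: 45.6
```

```bash
python3 plan.py 432.4 107 50 -0.065 1
```

```text
t 30.37 pos [432.9 112.2 100.8] rot [ 3.135  0.098 -0.093] open 45.6 F [-0.3  0.1 -1.5] q [0.18 0.04 2.16 0.02 1.05 1.83]
[-0.0, 5.3, 50.8] -0.028
```

Emit:
{"op": "servo_tool", "data": {"moves": [{"travel": [1, 2, 6], "turn": -0.014}, {"travel": [1, 2, 8], "turn": -0.014}, {"travel": [1, 1, 9], "turn": 0}, {"travel": [1, 0, 9], "turn": 0}, {"travel": [1, 0, 9], "turn": 0}, {"travel": [0, 0, 8], "turn": 0}, {"travel": [0, 0, 6], "turn": 0}, {"travel": [0, 0, 4], "turn": 0}, {"travel": [0, 0, 1], "turn": 0}, {"travel": [0, 0, 0], "turn": 0}]}}

```text
time_s: 31.2
position: [427.5, 104.9, 29.4]
tcp_rot: [3.136, 0.107, -0.057]
wrist_force: [-0.2, -0.7, -1.2]
opening: 46.0
```

```bash
python3 plan.py 432.4 107 30 -0.065 1; python3 look.py 16 260 110 110 110 250 150 100 130
```

```text
t 31.2 pos [427.5 104.9  29.4] rot [ 3.136  0.107 -0.057] open 46.0 F [-0.2 -0.7 -1.2] q [0.17 0.14 2.21 0.02 0.9  1.78]
[4.8, -2.4, -0.6] 0.008
```

View pics/l_16.png

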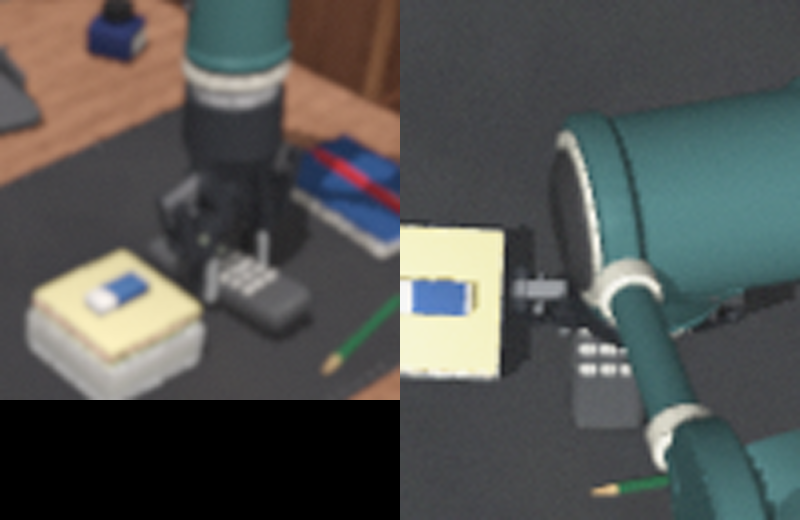

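Emit:
{"op": "servo_tool", "data": {"moves": [{"travel": [2, -1, 1], "turn": 0.008}, {"travel": [2, -1, 1], "turn": 0}, {"travel": [1, -0.5, 1], "turn": 0}, {"travel": [0, 0, 1], "turn": 0}, {"travel": [0, 0, 1], "turn": 0}, {"travel": [0, 0, 0], "turn": 0}, {"travel": [0, 0, 0], "turn": 0}, {"travel": [0, 0, 0], "turn": 0}, {"travel": [0, 0, 0], "turn": 0}, {"travel": [0, 0, 0], "turn": 0}], "newtons": 25}}

```text
time_s: 32.13
position: [435.5, 108.2, 26.4]
tcp_rot: [3.137, 0.1, -0.065]
wrist_force: [-0.6, -0.3, -1.1]
opening: 46.1
```

```bash
python3 plan.py 432.4 107 20 -0.065 1
```

```text
t 32.13 pos [435.5 108.2  26.4] rot [ 3.137  0.1   -0.065] open 46.1 F [-0.6 -0.3 -1.1] q [0.17 0.16 2.2  0.02 0.89 1.79]
[-3.1, 1.4, 6.4] 0.0
```

Emit:
{"op": "servo_tool", "data": {"moves": [{"travel": [-1, 0.5, 1], "turn": 0}, {"travel": [-1, 0.5, 1], "turn": 0}, {"travel": [-1, 0, 1], "turn": 0}, {"travel": [-0.5, 0, 1], "turn": 0}, {"travel": [0, 0, 1], "turn": 0}, {"travel": [0, 0, 0], "turn": 0}, {"travel": [0, 0, 0], "turn": 0}, {"travel": [0, 0, 0], "turn": 0}, {"travel": [0, 0, 0], "turn": 0}, {"travel": [0, 0, 0], "turn": 0}], "newtons": 20}}

```text
time_s: 32.97
position: [432.5, 107.5, 23.1]
tcp_rot: [3.138, 0.098, -0.065]
wrist_force: [-0.5, -0.4, 1.7]
opening: 45.8
```

Emit:
{"op": "servo_tool", "data": {"moves": [{"travel": [0, 0, 1], "turn": 0}, {"travel": [0, 0, 1], "turn": 0}, {"travel": [0, 0, 1], "turn": 0}, {"travel": [0, 0, 0], "turn": 0}, {"travel": [0, 0, 0], "turn": 0}, {"travel": [0, 0, 0], "turn": 0}, {"travel": [0, 0, 0], "turn": 0}, {"travel": [0, 0, 0], "turn": 0}, {"travel": [0, 0, 0], "turn": 0}, {"travel": [0, 0, 0], "turn": 0}]}}

```text
time_s: 33.8
position: [431.8, 107.9, 20.2]
tcp_rot: [3.138, 0.099, -0.065]
wrist_force: [-1.9, 0.6, 4.0]
opening: 45.8
```

```bash
python3 plan.py 432.4 107 20 -0.065 1; python3 look.py 17 280 110 80 80 250 150 0 130
```

```text
t 33.8 pos [431.8 107.9  20.2] rot [ 3.138  0.099 -0.065] open 45.8 F [-1.9  0.6  4. ] q [0.17 0.16 2.21 0.03 0.87 1.79]
[0.7, 0.8, 0.2] 0.0
```

View pics/l_17.png

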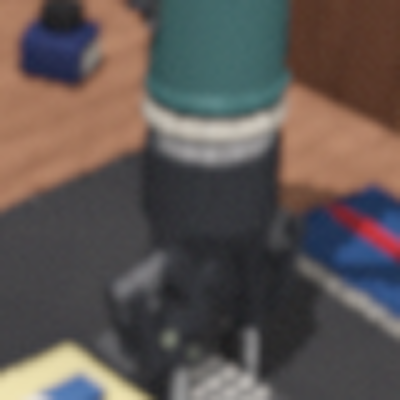

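It pivots flat as hoped; lower a bit more.

Emit:
{"op": "servo_tool", "data": {"moves": [{"travel": [0.5, 0, 1], "turn": 0}, {"travel": [0, 0, 1], "turn": 0}, {"travel": [0, 0, 1], "turn": 0}, {"travel": [0, 0, 0.5], "turn": 0}, {"travel": [0, 0, 0], "turn": 0}, {"travel": [0, 0, 0], "turn": 0}, {"travel": [0, 0, 0], "turn": 0}, {"travel": [0, 0, 0], "turn": 0}, {"travel": [0, 0, 0], "turn": 0}, {"travel": [0, 0, 0], "turn": 0}]}}

```text
time_s: 34.68
position: [431.6, 108.0, 17.5]
tcp_rot: [3.138, 0.101, -0.064]
wrist_force: [-3.1, 0.8, 5.6]
opening: 46.2
```

```bash
python3 plan.py 432.4 107 17 -0.065 1; python3 look.py 18 270 150 80 80 250 150 100 130
```

```text
t 34.68 pos [431.6 108.   17.5] rot [ 3.138  0.101 -0.064] open 46.2 F [-3.1  0.8  5.6] q [0.17 0.16 2.21 0.03 0.87 1.79]
[0.9, 0.9, 0.5] 0.001
```

View pics/l_18.png

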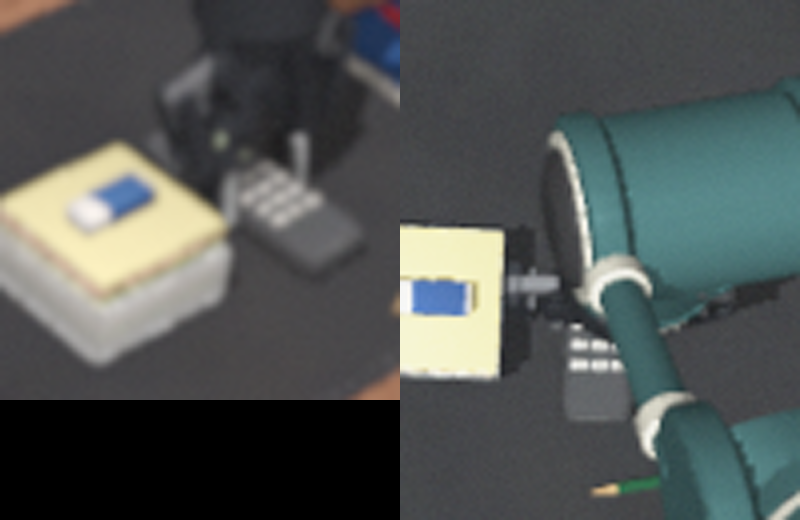

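Emit:
{"op": "servo_tool", "data": {"moves": [{"travel": [0, 0, 0], "turn": 0}, {"travel": [0, 0, 0], "turn": 0}, {"travel": [0, 0, 0], "turn": 0}, {"travel": [0, 0, 0], "turn": 0}, {"travel": [0, 0, 0], "turn": 0}, {"travel": [0, 0, 0], "turn": 0}, {"travel": [0, 0, -5], "turn": 0}, {"travel": [0, 0, -10], "turn": 0}, {"travel": [0, 0, -15], "turn": 0}, {"travel": [0, 0, -20], "turn": 0}], "grip": 70}}

```text
time_s: 35.62
position: [432.5, 106.6, 64.4]
tcp_rot: [3.135, 0.11, -0.064]
wrist_force: [0.1, 0.6, 0.2]
opening: 61.9
```

Emit:
{"op": "servo_tool", "data": {"moves": [{"travel": [0, 0, -20], "turn": 0}, {"travel": [0, 0, -20], "turn": 0}, {"travel": [0, -10, -10], "turn": -0.1}, {"travel": [0, -15, -5], "turn": -0.1}, {"travel": [0, -20, 0], "turn": -0.1}, {"travel": [0, -20, 0], "turn": -0.1}, {"travel": [0, -20, 0], "turn": -0.1}, {"travel": [0, -20, 0], "turn": -0.1}, {"travel": [0, -20, 0], "turn": -0.1}, {"travel": [0, -10, 0], "turn": -0.1}], "grip": 0}}

```text
time_s: 36.45
position: [406.5, 237.5, 143.2]
tcp_rot: [-3.076, 0.058, 0.768]
wrist_force: [-0.9, -0.6, 0.3]
opening: 85.4
```

```bash
python3 plan.py 598 380 110 1.65 1; python3 look.py 19 250 130 110 110 250 150 100 130
```

```text
t 36.45 pos [406.5 237.5 143.2] rot [-3.076  0.058  0.768] open 85.4 F [-0.9 -0.6  0.3] q [0.44 0.01 2.09 0.05 1.12 1.23]
[236.8, 30.6, 33.2] -0.882
```

View pics/l_19.png

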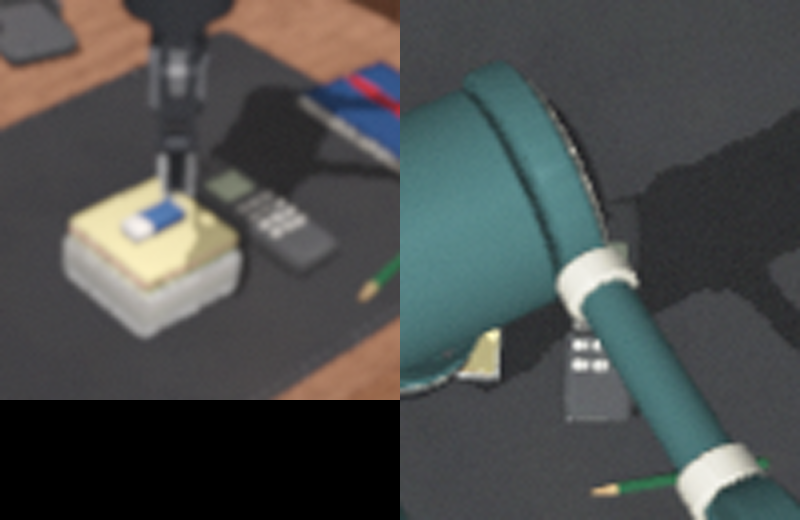

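```bash
python3 plan.py 596 380 110 1.65 20
```

```text
t 36.55 pos [406.6 237.  143.2] rot [-3.077  0.059  0.765] open 85.6 F [ 0.5 -0.  -0.5] q [0.44 0.01 2.09 0.05 1.12 1.23]
[11.8, 1.4, 1.7] -0.044
[11.7, 1.9, 1.7] -0.044
[11.6, 2.4, 1.7] -0.044
[11.5, 2.9, 1.7] -0.044
[11.4, 3.5, 1.7] -0.044
[11.2, 4.0, 1.7] -0.044
[11.0, 4.4, 1.7] -0.044
[10.8, 4.9, 1.7] -0.044
[10.6, 5.4, 1.7] -0.044
[10.3, 5.9, 1.7] -0.044
[10.0, 6.3, 1.7] -0.044
[9.8, 6.8, 1.7] -0.044
[9.4, 7.2, 1.7] -0.044
[9.1, 7.6, 1.7] -0.044
[8.8, 8.0, 1.7] -0.044
[8.4, 8.4, 1.7] -0.044
[8.0, 8.7, 1.7] -0.044
[7.6, 9.1, 1.7] -0.044
[7.2, 9.4, 1.7] -0.044
[6.8, 9.7, 1.7] -0.044
```

Emit:
{"op": "servo_tool", "data": {"moves": [{"travel": [12, 1, 0], "turn": -0.044}, {"travel": [12, 2, 0], "turn": -0.044}, {"travel": [12, 2, 0], "turn": -0.044}, {"travel": [12, 3, 0], "turn": -0.044}, {"travel": [11, 4, 0], "turn": -0.044}, {"travel": [11, 4, 0], "turn": -0.044}, {"travel": [11, 4, 0], "turn": -0.044}, {"travel": [11, 5, 0], "turn": -0.044}, {"travel": [11, 5, 0], "turn": -0.044}, {"travel": [10, 6, 0], "turn": -0.044}]}}

```text
time_s: 37.38
position: [508.9, 303.4, 139.7]
tcp_rot: [-3.064, 0.029, 1.188]
wrist_force: [-0.6, 0.9, 0.6]
opening: 85.2
```

Emit:
{"op": "servo_tool", "data": {"moves": [{"travel": [10, 6, 0], "turn": -0.044}, {"travel": [10, 7, 0], "turn": -0.044}, {"travel": [9, 7, 0], "turn": -0.044}, {"travel": [9, 8, 0], "turn": -0.044}, {"travel": [9, 8, 0], "turn": -0.044}, {"travel": [8, 8, 0], "turn": -0.044}, {"travel": [8, 8, 0], "turn": -0.044}, {"travel": [8, 7, 0], "turn": -0.044}, {"travel": [5, 5, 0], "turn": -0.044}, {"travel": [0, 0, 0], "turn": -0.044}]}}

```text
time_s: 38.22
position: [601.2, 355.8, 135.6]
tcp_rot: [-3.062, -0.002, 1.606]
wrist_force: [-0.2, -0.5, 0.1]
opening: 85.0
```

```bash
python3 plan.py 596 380 60 1.65 1;python3 look.py 20 150 90 150 150 250 150 100 130
```

```text
t 38.22 pos [601.2 355.8 135.6] rot [-3.062e+00 -2.000e-03  1.606e+00] open 85.0 F [-0.2 -0.5  0.1] q [0.48 0.43 1.6  0.04 1.19 0.43]
[24.4, -4.3, 75.6] -0.044
```

View pics/l_20.png

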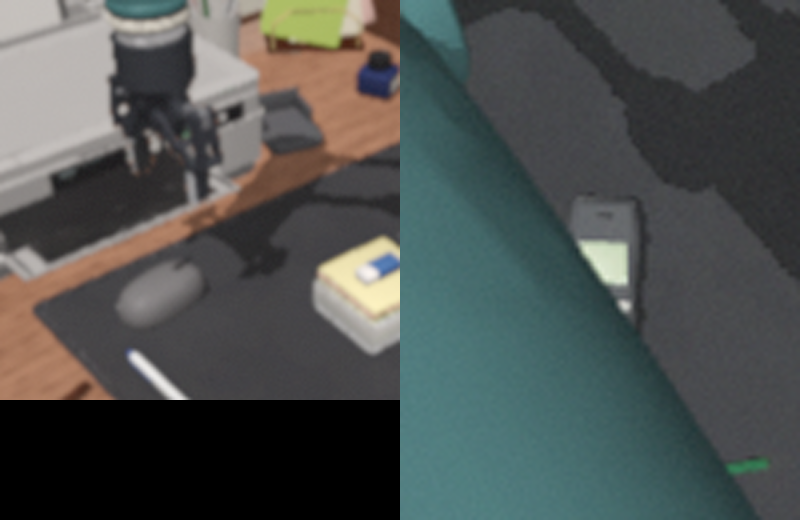

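Emit:
{"op": "servo_tool", "data": {"moves": [{"travel": [6, 0, 4], "turn": -0.011}, {"travel": [6, 0, 6], "turn": -0.011}, {"travel": [6, 0, 8], "turn": -0.011}, {"travel": [4, 0, 9], "turn": -0.011}, {"travel": [2, 0, 9], "turn": 0}, {"travel": [0, 0, 9], "turn": 0}, {"travel": [0, 0, 8], "turn": 0}, {"travel": [0, 0, 6], "turn": 0}, {"travel": [0, 0, 4], "turn": 0}, {"travel": [0, 0, 0], "turn": 0}], "grip": 15}}

```text
time_s: 39.15
position: [591.4, 378.9, 63.8]
tcp_rot: [-3.057, -0.001, 1.643]
wrist_force: [-0.8, 0.1, 0.3]
opening: 80.4
```

```bash
python3 plan.py 597 380 45 1.65 1;python3 look.py 21 165 120 100 100 250 150 0 130
```

```text
t 39.15 pos [591.4 378.9  63.8] rot [-3.057e+00 -1.000e-03  1.643e+00] open 80.4 F [-0.8  0.1  0.3] q [0.52 0.51 1.63 0.04 1.08 0.42]
[0.7, 5.6, 18.8] -0.007
```

View pics/l_21.png

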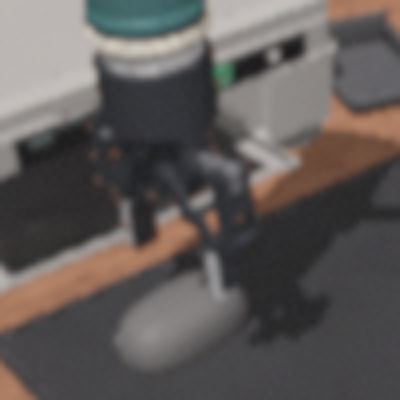

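Emit:
{"op": "servo_tool", "data": {"moves": [{"travel": [0, 2, 2], "turn": 0}, {"travel": [0, 2, 3], "turn": 0}, {"travel": [0, 2, 4], "turn": 0}, {"travel": [0, 0, 5], "turn": 0}, {"travel": [0, 0, 5], "turn": 0}, {"travel": [0, 0, 3], "turn": 0}, {"travel": [0, 0, 0], "turn": 0}, {"travel": [0, 0, 0], "turn": 0}, {"travel": [0, 0, 0], "turn": 0}, {"travel": [0, 0, 0], "turn": 0}]}}

```text
time_s: 40.03
position: [598.3, 379.5, 41.7]
tcp_rot: [-3.061, -0.003, 1.642]
wrist_force: [-0.2, 0.2, -0.6]
opening: 80.4
```

```bash
python3 plan.py 597 380 18 1.65 1;python3 look.py 22 165 120 100 100 250 150 0 130;python3 -c "
from h import *
print((proj('scene',[[560,379,28],[597,379,20]])-[165,120])*4)"
```

```text
t 40.03 pos [598.3 379.5  41.7] rot [-3.061e+00 -3.000e-03  1.642e+00] open 80.4 F [-0.2  0.2 -0.6] q [0.51 0.54 1.63 0.04 1.05 0.42]
[0.6, -1.3, 23.7] -0.008
[[213.15180757 325.74210744]
 [182.2324759  308.65843095]]
```

View pics/l_22.png

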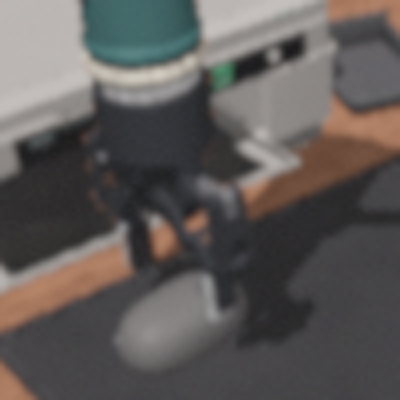

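Emit:
{"op": "servo_tool", "data": {"moves": [{"travel": [0, 0, 3], "turn": 0}, {"travel": [0, 0, 4], "turn": 0}, {"travel": [0, 0, 4], "turn": 0}, {"travel": [0, 0, 4], "turn": 0}, {"travel": [0, 0, 3], "turn": 0}, {"travel": [0, 0, 3], "turn": 0}, {"travel": [0, 0, 2], "turn": 0}, {"travel": [0, 0, 1], "turn": 0}, {"travel": [0, 0, 0], "turn": 0}, {"travel": [0, 0, 0], "turn": 0}]}}

```text
time_s: 40.92
position: [596.0, 379.5, 15.1]
tcp_rot: [-3.061, -0.003, 1.642]
wrist_force: [-0.2, 0.6, -0.7]
opening: 80.6
```

```bash
python3 plan.py 597 380 17 1.65 1;python3 look.py 23 165 120 100 100 250 150 0 130
```

```text
t 40.92 pos [596.  379.5  15.1] rot [-3.061e+00 -3.000e-03  1.642e+00] open 80.6 F [-0.2  0.6 -0.7] q [0.51 0.56 1.64 0.04 1.01 0.42]
[0.4, 1.1, -1.9] -0.008
```

View pics/l_23.png

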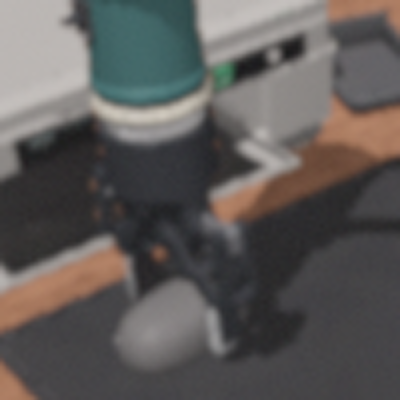

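Emit:
{"op": "servo_tool", "data": {"moves": [{"travel": [0, 0, -1.5], "turn": 0}, {"travel": [0, 0, 0], "turn": 0}, {"travel": [0, 0, 0], "turn": 0}, {"travel": [0, 0, 0], "turn": 0}, {"travel": [0, 0, 0], "turn": 0}, {"travel": [0, 0, 0], "turn": 0}, {"travel": [0, 0, 0], "turn": 0}, {"travel": [0, 0, 0], "turn": 0}, {"travel": [0, 0, 0], "turn": 0}, {"travel": [0, 0, 0], "turn": 0}], "grip": 255, "newtons": 35}}

```text
time_s: 41.8
position: [596.6, 379.7, 17.7]
tcp_rot: [-3.063, -0.004, 1.642]
wrist_force: [-0.0, -0.4, -0.3]
opening: 55.3
```

Emit:
{"op": "servo_tool", "data": {"moves": [{"travel": [0, 0, -2], "turn": 0}, {"travel": [0, 0, -5], "turn": 0}, {"travel": [0, 0, -12], "turn": 0}, {"travel": [0, 0, -15], "turn": 0}, {"travel": [0, 0, -15], "turn": 0}, {"travel": [0, 0, -15], "turn": 0}, {"travel": [0, 0, -15], "turn": 0}, {"travel": [0, 0, -12], "turn": 0}, {"travel": [0, 0, -5], "turn": 0}, {"travel": [0, 0, 0], "turn": 0}]}}

```text
time_s: 42.63
position: [606.5, 380.6, 127.5]
tcp_rot: [-3.067, -0.006, 1.642]
wrist_force: [0.4, 0.5, -0.6]
opening: 55.3
```

```bash
python3 plan.py 440 -222 130 -0.11 30;python3 look.py 24 165 100 120 120 250 150 100 130
```

```text
t 42.63 pos [606.5 380.6 127.5] rot [-3.067 -0.006  1.642] open 55.3 F [ 0.4  0.5 -0.6] q [0.51 0.46 1.56 0.04 1.18 0.42]
[-19.6, -7.0, -0.1] 0.058
[-20.0, -5.8, -0.1] 0.058
[-20.3, -4.6, -0.1] 0.058
[-20.6, -3.4, -0.1] 0.058
[-20.7, -2.2, -0.1] 0.058
[-20.8, -1.0, -0.1] 0.058
[-20.8, 0.2, -0.1] 0.058
[-20.8, 1.4, -0.1] 0.058
[-20.7, 2.6, -0.1] 0.058
[-20.5, 3.8, -0.1] 0.058
[-20.2, 5.0, -0.1] 0.058
[-19.9, 6.2, -0.1] 0.058
[-19.5, 7.3, -0.1] 0.058
[-19.0, 8.5, -0.1] 0.058
[-18.5, 9.6, -0.1] 0.058
[-17.9, 10.6, -0.1] 0.058
[-17.3, 11.7, -0.1] 0.058
[-16.6, 12.6, -0.1] 0.058
[-15.8, 13.6, -0.1] 0.058
[-15.0, 14.5, -0.1] 0.058
[-14.1, 15.3, -0.1] 0.058
[-13.2, 16.1, -0.1] 0.058
[-12.2, 16.9, -0.1] 0.058
[-11.2, 17.6, -0.1] 0.058
[-10.2, 18.2, -0.1] 0.058
[-9.1, 18.8, -0.1] 0.058
[-8.0, 19.3, -0.1] 0.058
[-6.8, 19.7, -0.1] 0.058
[-5.7, 20.0, -0.1] 0.058
[-4.5, 20.3, -0.1] 0.058
```

View pics/l_24.png

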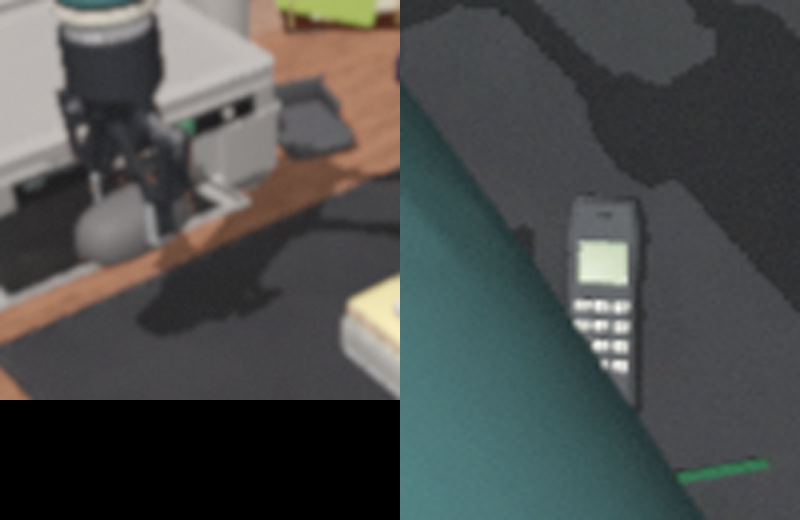

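Emit:
{"op": "servo_tool", "data": {"moves": [{"travel": [-20, -7, 0], "turn": 0.058}, {"travel": [-20, -6, 0], "turn": 0.058}, {"travel": [-20, -5, 0], "turn": 0.058}, {"travel": [-21, -3, 0], "turn": 0.058}, {"travel": [-21, -2, 0], "turn": 0.058}, {"travel": [-21, -1, 0], "turn": 0.058}, {"travel": [-21, 0, 0], "turn": 0.058}, {"travel": [-21, 1, 0], "turn": 0.058}, {"travel": [-21, 3, 0], "turn": 0.058}, {"travel": [-20, 4, 0], "turn": 0.058}]}}

```text
time_s: 43.57
position: [537.3, 171.8, 116.6]
tcp_rot: [-3.061, 0.055, 1.044]
wrist_force: [-0.5, 0.3, -1.5]
opening: 55.2
```

Emit:
{"op": "servo_tool", "data": {"moves": [{"travel": [-20, 5, 0], "turn": 0.058}, {"travel": [-20, 6, 0], "turn": 0.058}, {"travel": [-19, 7, 0], "turn": 0.058}, {"travel": [-19, 8, 0], "turn": 0.058}, {"travel": [-18, 10, 0], "turn": 0.058}, {"travel": [-18, 11, 0], "turn": 0.058}, {"travel": [-17, 12, 0], "turn": 0.058}, {"travel": [-16, 13, 0], "turn": 0.058}, {"travel": [-16, 14, 0], "turn": 0.058}, {"travel": [-15, 14, 0], "turn": 0.058}]}}

```text
time_s: 44.4
position: [462.1, -36.5, 112.0]
tcp_rot: [-3.098, 0.115, 0.436]
wrist_force: [0.1, 0.3, -0.8]
opening: 55.2
```

```bash
python3 plan.py 433.4 -220.3 110 -0.11 10
```

```text
t 44.4 pos [462.1 -36.5 112. ] rot [-3.098  0.115  0.436] open 55.2 F [ 0.1  0.3 -0.8] q [-0.12  0.07  2.1  -0.03  1.1   1.04]
[-10.4, 15.5, 0.2] 0.055
[-9.5, 16.0, 0.2] 0.055
[-8.6, 16.5, 0.2] 0.055
[-7.7, 16.9, 0.2] 0.055
[-6.8, 17.3, 0.2] 0.055
[-5.8, 17.7, 0.2] 0.055
[-4.8, 18.0, 0.2] 0.055
[-3.9, 18.2, 0.2] 0.055
[-2.9, 18.4, 0.2] 0.055
[-1.8, 18.5, 0.2] 0.055
```

Emit:
{"op": "servo_tool", "data": {"moves": [{"travel": [-9, 15, 0], "turn": 0.055}, {"travel": [-8, 16, 0], "turn": 0.055}, {"travel": [-7, 16, 0], "turn": 0.055}, {"travel": [-6, 17, 0], "turn": 0.055}, {"travel": [-5, 17, 0], "turn": 0.055}, {"travel": [-4, 17, 0], "turn": 0.055}, {"travel": [-3, 17, 0], "turn": 0.055}, {"travel": [-2, 17, 0], "turn": 0.055}, {"travel": [-1, 10, 0], "turn": 0.055}, {"travel": [0, 5, 0], "turn": 0.055}]}}

```text
time_s: 45.23
position: [433.8, -197.9, 103.4]
tcp_rot: [3.118, 0.144, -0.15]
wrist_force: [0.4, 0.2, -0.8]
opening: 55.3
```

```bash
python3 plan.py 433.4 -220.3 50 -0.11 1;python3 look.py 25 310 70 130 130 320 150 120 150
```

```text
t 45.23 pos [ 433.8 -197.9  103.4] rot [ 3.118  0.144 -0.15 ] open 55.3 F [ 0.4  0.2 -0.8] q [-0.44  0.11  2.07 -0.07  1.09  1.32]
[3.0, 22.3, 53.4] -0.04
```

View pics/l_25.png

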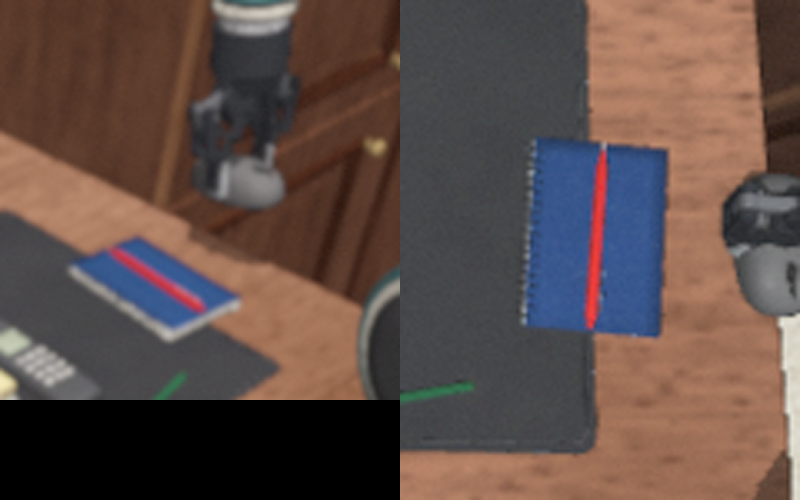

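```bash
python3 - <<'E'
from h import *
im=cv2.imread("pics/top_25.png"); 
z=im[170:300,380:460]; cv2.imwrite("pics/z25.png",cv2.resize(z,None,fx=4.5,fy=4.5,interpolation=2))
t0=cv2.imread("pics/top0.png"); z0=t0[170:300,380:460]; cv2.imwrite("pics/z25.png",np.hstack([cv2.resize(a,None,fx=4.5,fy=4.5,interpolation=2) for a in(z,z0)]))
for v in(200,220,240,260,280):
    hsv=cv2.cvtColor(t0,cv2.COLOR_BGR2HSV)[v,405:450]; print(v,hsv[:,1])
print(np.round(cast("top",[[430,200],[432,240],[434,280]],-3),0))
print(np.round(proj("top",[[433.4,-220.3,0],[433.4,-249,0]]),1))
E
```

```text
200 [109 111 112 110 108 111 109 109 110 110 110 109 109 111 108 108 108 108
 111 111 110 110 110 110 113 124 106 142 112 108 111 105 112 109 105 103
 104  97 105 111 132 109 112 119 109]
220 [114 111 114 108 110 112 110 112 110 108 111 113 112 112 112 111 112 113
 110 111 109 108 110 111 112 111  46  15  13  16  21  20  17  15  15  16
  16  19  24  21  16  16  17  16  16]
240 [110 116 115 114 113 113 117 112 113 112 114 114 115 112 113 113 112 113
 112 110 109 106 111 109 109 111 107 110  41  20  23  23  18  21  22  21
  21  20  22  21  15  17  18  23  18]
260 [113 117 113 116 115 118 112 113 115 115 114 113 115 115 115 114 111 114
 111 111 112 110 113 110 110 111 109 112 112  53  20  24  27  26  24  24
  22  20  20  24  27  28  25  25  21]
280 [115 115 115 118 114 112 114 114 114 116 114 113 113 114 115 116 117 116
 115 118 114 112 112 111 112 113 111 111 112 111 113  46  24  20  17  18
  21  21  21  23  21  22  21  26  25]
[[ 500. -244.   -3.]
 [ 395. -241.   -3.]
 [ 292. -239.   -3.]]
[[423.4 225.3]
 [434.3 225.1]]
```

View pics/z25.png

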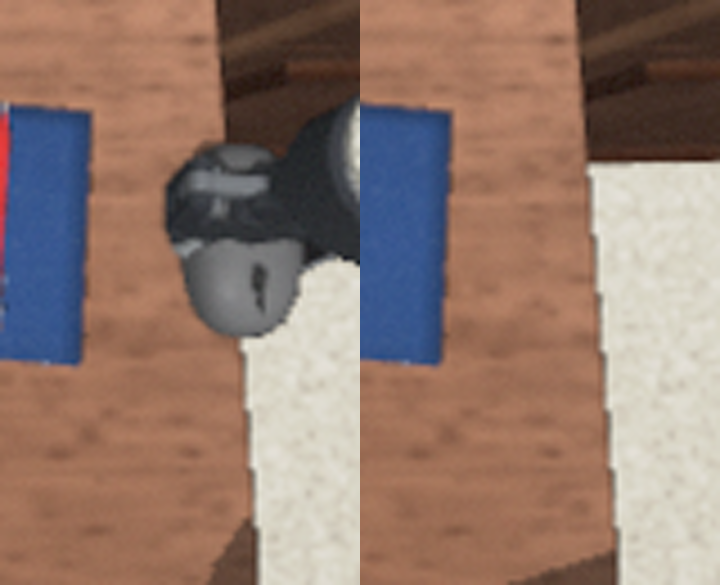

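Emit:
{"op": "servo_tool", "data": {"moves": [{"travel": [1, 3, 0], "turn": -0.01}, {"travel": [1, 3, 0], "turn": -0.01}, {"travel": [1, 3, 0], "turn": -0.01}, {"travel": [1, 3, 0], "turn": -0.01}, {"travel": [1, 3, 0], "turn": 0}, {"travel": [1, 3, 0], "turn": 0}, {"travel": [1, 0, 0], "turn": 0}, {"travel": [1, 0, 0], "turn": 0}, {"travel": [0, 0, 0], "turn": 0}, {"travel": [0, 0, 0], "turn": 0}]}}

```text
time_s: 46.17
position: [439.4, -215.2, 100.5]
tcp_rot: [3.128, 0.149, -0.094]
wrist_force: [0.7, -0.6, -0.4]
opening: 55.3
```

Emit:
{"op": "servo_tool", "data": {"moves": [{"travel": [0, 0.5, 5], "turn": 0.01}, {"travel": [0, 0.5, 8], "turn": 0.006}, {"travel": [0, 0, 10], "turn": 0}, {"travel": [0, 0, 10], "turn": 0}, {"travel": [0, 0, 10], "turn": 0}, {"travel": [0, 0, 10], "turn": 0}, {"travel": [0, 0, 8], "turn": 0}, {"travel": [0, 0, 5], "turn": 0}, {"travel": [0, 0, 3], "turn": 0}, {"travel": [0, 0, 0], "turn": 0}]}}

```text
time_s: 47.0
position: [425.6, -214.8, 22.9]
tcp_rot: [3.128, 0.153, -0.111]
wrist_force: [0.6, -0.4, -0.3]
opening: 55.8
```

```bash
python3 plan.py 434 -217.5 25 -0.11 1;python3 look.py 26 330 90 110 110 340 170 110 110
```

```text
t 47.0 pos [ 425.6 -214.8   22.9] rot [ 3.128  0.153 -0.111] open 55.8 F [ 0.6 -0.4 -0.3] q [-0.47  0.23  2.11 -0.08  0.94  1.26]
[8.6, 1.7, -2.1] -0.001
```

View pics/l_26.png

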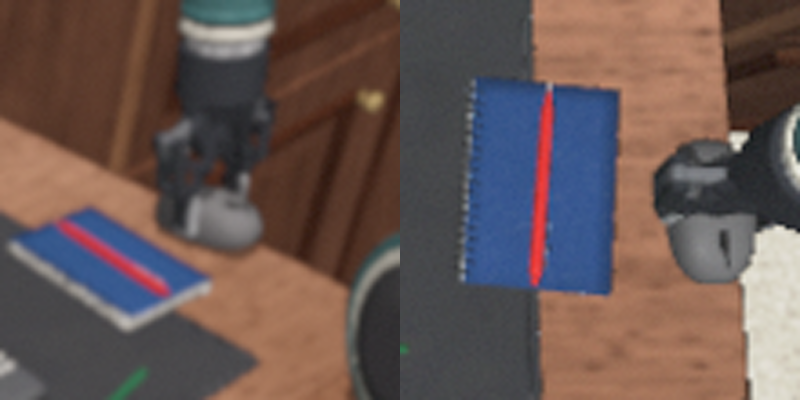

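Emit:
{"op": "servo_tool", "data": {"moves": [{"travel": [2, 0.5, -0.5], "turn": 0}, {"travel": [2, 0.5, 0], "turn": 0}, {"travel": [2, 0.5, 0], "turn": 0}, {"travel": [1, 0, 0], "turn": 0}, {"travel": [0, 0, 0], "turn": 0}, {"travel": [0, 0, 0.5], "turn": 0}, {"travel": [0, 0, 1], "turn": 0}, {"travel": [0, 0, 1], "turn": 0}, {"travel": [0, 0, 0], "turn": 0}, {"travel": [0, 0, 0], "turn": 0}], "newtons": 20}}

```text
time_s: 47.93
position: [436.8, -219.2, 23.5]
tcp_rot: [3.125, 0.145, -0.111]
wrist_force: [-0.2, 1.0, -1.1]
opening: 55.3
```

```bash
python3 plan.py 434 -217.5 15 -0.11 1
```

```text
t 47.93 pos [ 436.8 -219.2   23.5] rot [ 3.125  0.145 -0.111] open 55.3 F [-0.2  1.  -1.1] q [-0.47  0.25  2.09 -0.08  0.93  1.26]
[-2.9, -1.4, 8.5] -0.001
```

Emit:
{"op": "servo_tool", "data": {"moves": [{"travel": [-0.5, -0.5, 1], "turn": 0}, {"travel": [-0.5, -0.5, 1], "turn": 0}, {"travel": [-0.5, 0, 1], "turn": 0}, {"travel": [0, 0, 1], "turn": 0}, {"travel": [0, 0, 1], "turn": 0}, {"travel": [0, 0, 0], "turn": 0}, {"travel": [0, 0, 0], "turn": 0}, {"travel": [0, 0, 0], "turn": 0}, {"travel": [0, 0, 0], "turn": 0}, {"travel": [0, 0, 0], "turn": 0}]}}

```text
time_s: 48.77
position: [435.3, -218.3, 20.4]
tcp_rot: [3.124, 0.143, -0.111]
wrist_force: [-0.4, 0.3, 3.4]
opening: 55.0
```

```bash
python3 plan.py 434 -217.5 15 -0.11 1;python3 look.py 27 350 100 80 80 340 170 110 110
```

```text
t 48.77 pos [ 435.3 -218.3   20.4] rot [ 3.124  0.143 -0.111] open 55.0 F [-0.4  0.3  3.4] q [-0.47  0.25  2.1  -0.08  0.92  1.27]
[-1.3, -0.7, 5.4] -0.001
```

View pics/l_27.png

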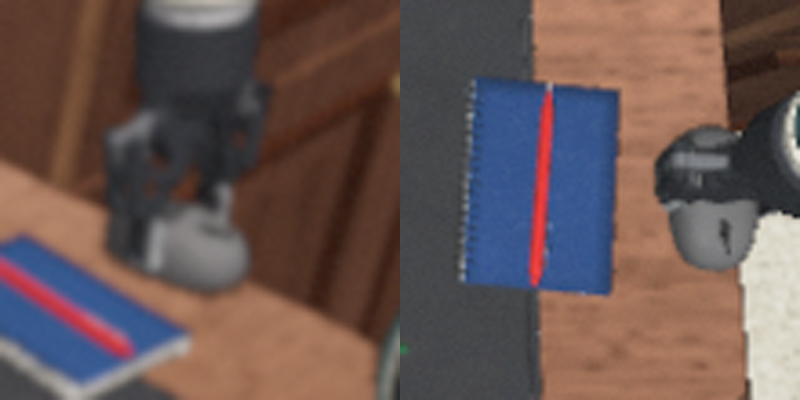

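Contact at the far end (3.4 N); press on to level it.

Emit:
{"op": "servo_tool", "data": {"moves": [{"travel": [0, 0, 1], "turn": 0}, {"travel": [0, 0, 1], "turn": 0}, {"travel": [0, 0, 1], "turn": 0}, {"travel": [0, 0, 0.5], "turn": 0}, {"travel": [0, 0, 0], "turn": 0}, {"travel": [0, 0, 0], "turn": 0}, {"travel": [0, 0, 0], "turn": 0}, {"travel": [0, 0, 0], "turn": 0}, {"travel": [0, 0, 0], "turn": 0}, {"travel": [0, 0, 0], "turn": 0}]}}

```text
time_s: 49.7
position: [434.2, -218.2, 18.2]
tcp_rot: [3.125, 0.145, -0.111]
wrist_force: [-0.8, 1.1, 4.6]
opening: 55.1
```

Emit:
{"op": "servo_tool", "data": {"moves": [{"travel": [0, 0, 1], "turn": 0}, {"travel": [0, 0, 1], "turn": 0}, {"travel": [0, 0, 0.5], "turn": 0}, {"travel": [0, 0, 0], "turn": 0}, {"travel": [0, 0, 0], "turn": 0}, {"travel": [0, 0, 0], "turn": 0}, {"travel": [0, 0, 0], "turn": 0}, {"travel": [0, 0, 0], "turn": 0}, {"travel": [0, 0, 0], "turn": 0}, {"travel": [0, 0, 0], "turn": 0}]}}

```text
time_s: 50.53
position: [434.1, -218.2, 18.0]
tcp_rot: [3.125, 0.147, -0.111]
wrist_force: [-1.2, 0.1, 3.7]
opening: 55.1
```

```bash
python3 plan.py 434 -217.5 15 -0.11 1;python3 look.py 28 350 100 80 80 340 170 110 110
```

```text
t 50.53 pos [ 434.1 -218.2   18. ] rot [ 3.125  0.147 -0.111] open 55.1 F [-1.2  0.1  3.7] q [-0.47  0.25  2.1  -0.08  0.92  1.26]
[-0.2, -0.7, 3.0] -0.001
```

View pics/l_28.png

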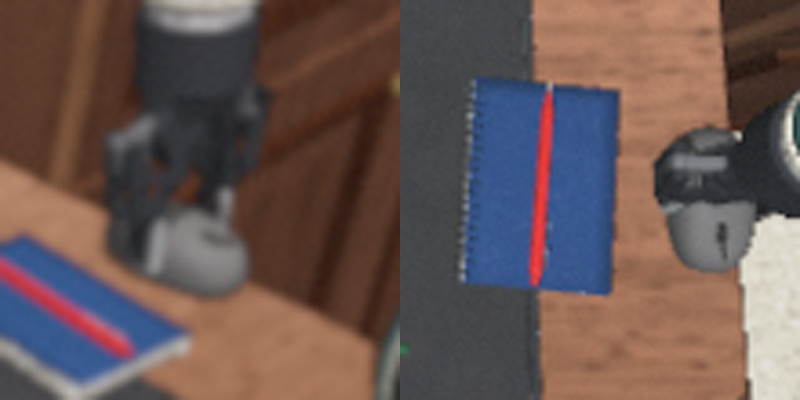

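Emit:
{"op": "servo_tool", "data": {"moves": [{"travel": [0, 0, 2], "turn": 0}, {"travel": [0, 0, 2], "turn": 0}, {"travel": [0, 0, 1.5], "turn": 0}, {"travel": [0, 0, 1], "turn": 0}, {"travel": [0, 0, 0], "turn": 0}, {"travel": [0, 0, 0], "turn": 0}, {"travel": [0, 0, 0], "turn": 0}, {"travel": [0, 0, 0], "turn": 0}, {"travel": [0, 0, 0], "turn": 0}, {"travel": [0, 0, 0], "turn": 0}]}}

```text
time_s: 51.47
position: [434.1, -218.4, 17.2]
tcp_rot: [3.126, 0.148, -0.11]
wrist_force: [-0.8, 1.1, 5.3]
opening: 55.6
```

```bash
python3 plan.py 434 -217.5 15 -0.11 1;python3 look.py 29 350 100 80 80 340 170 0 110
```

```text
t 51.47 pos [ 434.1 -218.4   17.2] rot [ 3.126  0.148 -0.11 ] open 55.6 F [-0.8  1.1  5.3] q [-0.47  0.26  2.1  -0.08  0.92  1.26]
[-0.2, -0.9, 2.2] -0.0
```

View pics/l_29.png

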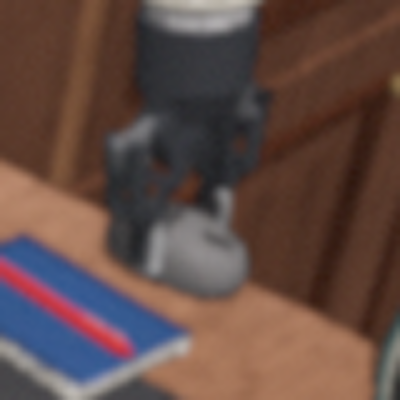

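Emit:
{"op": "servo_tool", "data": {"moves": [{"travel": [0, 0, 0], "turn": 0}, {"travel": [0, 0, 0], "turn": 0}, {"travel": [0, 0, 0], "turn": 0}, {"travel": [0, 0, 0], "turn": 0}, {"travel": [0, 0, 0], "turn": 0}, {"travel": [0, 0, 0], "turn": 0}, {"travel": [0, 0, 0], "turn": 0}, {"travel": [0, 0, -3], "turn": 0}, {"travel": [0, 0, -6], "turn": 0}, {"travel": [0, 0, -10], "turn": 0}], "grip": 45}}

```text
time_s: 52.35
position: [433.9, -217.1, 32.8]
tcp_rot: [3.128, 0.154, -0.11]
wrist_force: [-1.1, 0.6, 0.1]
opening: 70.0
```

Emit:
{"op": "servo_tool", "data": {"moves": [{"travel": [0, 0, -15], "turn": 0}, {"travel": [0, 0, -20], "turn": 0}, {"travel": [0, 0, -25], "turn": 0}, {"travel": [0, 0, -25], "turn": 0}, {"travel": [0, 0, -25], "turn": 0}, {"travel": [-5, 10, -10], "turn": 0}, {"travel": [-10, 20, 0], "turn": 0}, {"travel": [-15, 25, 0], "turn": 0}, {"travel": [-15, 25, 0], "turn": 0}, {"travel": [-15, 25, 0], "turn": 0}]}}

```text
time_s: 53.18
position: [385.5, -318.2, 178.6]
tcp_rot: [3.124, 0.143, -0.1]
wrist_force: [-0.1, -0.0, -0.5]
opening: 70.1
```

```bash
python3 plan.py 300 -420 160 -0.11 1;python3 look.py 30 280 90 150 150 230 150 230 160
```

```text
t 53.18 pos [ 385.5 -318.2  178.6] rot [ 3.124  0.143 -0.1  ] open 70.1 F [-0.1 -0.  -0.5] q [-0.68  0.06  1.97 -0.1   1.22  1.03]
[-74.9, 109.9, 18.6] 0.01
```

View pics/l_30.png

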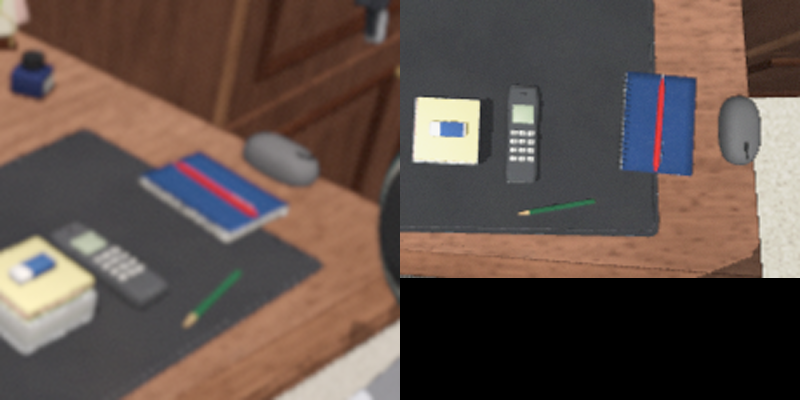

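```bash
python3 - <<'E'
from h import *
im=cv2.imread("pics/top_30.png"); 
z=im[180:260,345:445]; cv2.imwrite("pics/z30.png",cv2.resize(z,None,fx=7,fy=7,interpolation=1))
z=im[180:270,225:320]; cv2.imwrite("pics/z31.png",cv2.resize(z,None,fx=6.5,fy=6.5,interpolation=1))
E
```

```text
(no output)
```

View pics/z30.png

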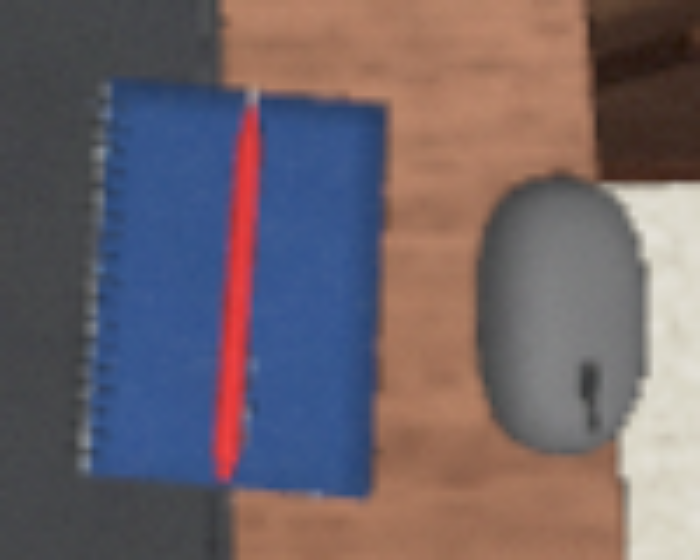

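View pics/z31.png

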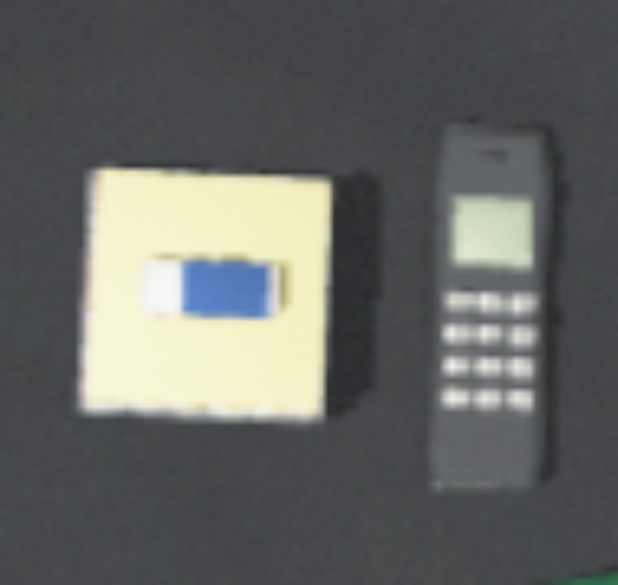

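```bash
cat > fin.py <<'E'
import sys
from seg import *
im=cv2.imread(sys.argv[1]); k=4
b=cv2.resize(im,None,fx=k,fy=k,interpolation=cv2.INTER_CUBIC)
hsv=cv2.cvtColor(b,cv2.COLOR_BGR2HSV).astype(int); H,S,V=hsv[...,0],hsv[...,1],hsv[...,2]
def comp(m,box):
    K=np.zeros(m.shape,np.uint8); a,c,d,e=[v*k for v in box]; K[d:e,a:c]=1
    m=cv2.morphologyEx((m&(K>0)).astype(np.uint8),cv2.MORPH_CLOSE,np.ones((25,25))); n,l,s,_=cv2.connectedComponentsWithStats(m); return l==1+np.argmax(s[1:,4])
def rep(nm,m,z):
    ys,xs=np.nonzero(m); P=cast("top",np.c_[(xs+.5)/k-.5,(ys+.5)/k-.5],z)[:,:2]
    w,v=np.linalg.eigh(np.cov(P.T)); a=v[:,1]; a=a*np.sign(a[0]); q=cv2.minAreaRect(P.astype(np.float32))
    print(nm,"mean",np.round(P.mean(0),1),"ang",round(float(np.arctan2(a[1],a[0])),3),"rect",np.round(q[0],1),np.round(q[1],1),round(q[2],1))
rep("mouse",comp((S<70)&(V<150),(408,438,200,248)),14)
rep("phone",comp((V>88),(286,314,195,260)),20)
rep("block",comp((V>140),(228,279,200,250)),51)
rep("eraser",comp((H>100)&(H<125)&(S>100),(240,275,215,235)),63)
rep("book",comp(((H>100)&(H<125)&(S>110))|(((H<6)|(H>172))&(S>170)),(355,405,185,255)),11)
rep("pen",comp(((H<6)|(H>172))&(S>170),(370,390,185,255)),16)
E
python3 fin.py pics/top_30.png
```

```text
mouse mean [ 435.2 -218. ] ang -0.126 rect [ 434.8 -217.5] [ 63.5 103.6] 84.5
phone mean [431.1 107.9] ang -0.06 rect [432.4 107.6] [ 42.2 143.6] 86.6
block mean [438.  219.3] ang -0.7 rect [438.2 219.2] [93.6 94. ] 86.4
eraser mean [439.5 212. ] ang 1.497 rect [439.5 212. ] [30.4 19.4] 86.6
book mean [446.  -98.8] ang -0.105 rect [446.9 -99. ] [102.9 147.5] 83.8
pen mean [442.4 -97.2] ang -0.131 rect [444.1 -97.3] [  7.4 133.4] 82.5
```

```bash
python3 - <<'E'
import sys; sys.argv=["","pics/top_30.png"]
exec(open("fin.py").read().split('rep("mouse"')[0])
m=comp((S<45)&(V<140)&(V>40),(408,440,203,248))
rep("mouse",m,14)
cs,_=cv2.findContours(m.astype(np.uint8),cv2.RETR_EXTERNAL,cv2.CHAIN_APPROX_NONE); o=b.copy(); cv2.drawContours(o,cs,-1,(0,255,0),1)
cv2.imwrite("pics/z32.png",cv2.resize(o[190*4:260*4,400*4:445*4],None,fx=2,fy=2))
# midline by rows
for r in range(208,246,4):
    xs=np.nonzero(m[r*4])[0]/4; print(r,round(xs.min(),1),round(xs.max(),1),round((xs.min()+xs.max())/2,2))
E
```

```text
mouse mean [ 435.1 -218.1] ang -0.12 rect [ 434.7 -217.9] [ 62.1 102.1] 85.5
208 417.5 435.0 426.25
212 415.0 435.0 425.0
216 414.0 436.0 425.0
220 413.5 437.0 425.25
224 413.5 437.0 425.25
228 413.2 437.0 425.12
232 413.8 437.0 425.38
236 414.8 436.2 425.5
240 416.2 434.2 425.25
244 421.5 429.5 425.5
```

View pics/z32.png

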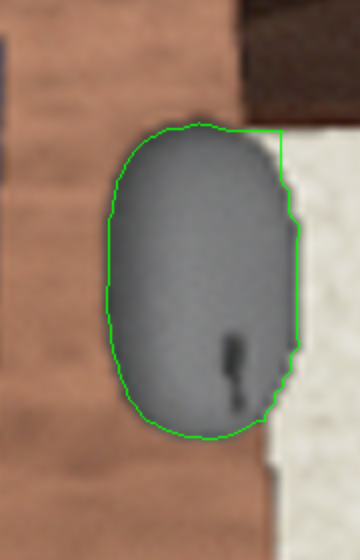

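```bash
python3 - <<'E'
import sys; sys.argv=["","pics/top_30.png"]
exec(open("fin.py").read().split('rep("mouse"')[0])
K0=cv2.morphologyEx
m=((S<60)&(V<150)&(V>40)); bx=np.zeros(m.shape,bool); bx[203*4:248*4,408*4:438*4]=1; m&=bx
m=cv2.morphologyEx(m.astype(np.uint8),cv2.MORPH_CLOSE,np.ones((5,5))); m=cv2.morphologyEx(m,cv2.MORPH_OPEN,np.ones((9,9)))
n,l,s,_=cv2.connectedComponentsWithStats(m); m=(l==1+np.argmax(s[1:,4]))
rep("mouse",m,14)
P=[]
for r in range(215*4,241*4):
    xs=np.nonzero(m[r])[0]; P.append(np.r_[cast("top",[(xs.min()/4-.4,r/4)],10)[0,:2],cast("top",[(xs.max()/4-.1,r/4)],14)[0,:2]])
P=np.array(P); c=(P[:,:2]+P[:,2:])/2; print("midline slope",np.polyfit(c[:,0],c[:,1],1),np.ptp(c[:,0]), "left y min",P[:,1].max(),"right",P[:,3].min())
E
```

```text
mouse mean [ 434.5 -217.7] ang -0.093 rect [ 434.4 -217.9] [ 62.3 102.1] 86.0
midline slope [-6.69611460e-02 -1.89801916e+02] 66.4536480297001 left y min -187.39130612129358 right -251.06516985921277
```

Emit:
{"op": "servo_tool", "data": {"moves": [{"travel": [0, 0, 0], "turn": 0}, {"travel": [0, 0, 0], "turn": 0}, {"travel": [0, 0, 0], "turn": 0}, {"travel": [0, 0, 0], "turn": 0}, {"travel": [0, 0, 0], "turn": 0}, {"travel": [0, 0, 0], "turn": 0}, {"travel": [0, 0, 0], "turn": 0}, {"travel": [0, 0, 0], "turn": 0}, {"travel": [0, 0, 0], "turn": 0}, {"travel": [0, 0, 0], "turn": 0}]}}

```text
time_s: 54.12
position: [384.3, -317.7, 177.8]
tcp_rot: [3.124, 0.145, -0.102]
wrist_force: [-0.9, -1.6, -0.3]
opening: 70.1
```

```bash
python3 - <<'E'
from h import *
a=cv2.imread("pics/top0.png"); b=bot.get_image("top")[:,:,::-1].copy(); cv2.imwrite("pics/top_end.png",b)
d=cv2.absdiff(a,b).max(2)>40
n,l,s,c=cv2.connectedComponentsWithStats(d.astype(np.uint8))
print([list(x) for x in s[1:] if x[4]>12])
E
```

```text
[[np.int32(357), np.int32(143), np.int32(32), np.int32(19), np.int32(402)], [np.int32(342), np.int32(149), np.int32(13), np.int32(14), np.int32(144)], [np.int32(290), np.int32(153), np.int32(20), np.int32(10), np.int32(170)], [np.int32(175), np.int32(158), np.int32(33), np.int32(18), np.int32(420)], [np.int32(220), np.int32(160), np.int32(54), np.int32(8), np.int32(200)], [np.int32(375), np.int32(193), np.int32(8), np.int32(56), np.int32(231)], [np.int32(413), np.int32(205), np.int32(25), np.int32(40), np.int32(693)], [np.int32(294), np.int32(210), np.int32(13), np.int32(12), np.int32(155)], [np.int32(250), np.int32(219), np.int32(17), np.int32(10), np.int32(135)], [np.int32(268), np.int32(220), np.int32(2), np.int32(8), np.int32(13)], [np.int32(292), np.int32(224), np.int32(16), np.int32(20), np.int32(220)], [np.int32(487), np.int32(226), np.int32(25), np.int32(21), np.int32(420)], [np.int32(354), np.int32(294), np.int32(79), np.int32(25), np.int32(665)], [np.int32(291), np.int32(339), np.int32(149), np.int32(45), np.int32(3104)], [np.int32(397), np.int32(346), np.int32(12), np.int32(9), np.int32(73)]]
```

View pics/top_end.png

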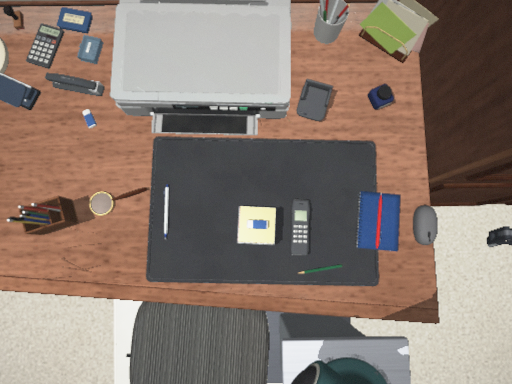

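```bash
python3 -c "
from plant import bot
print(bot.sign_off())"
```

```text
the job is handed in; nothing more can be done
None
```

The layout is done and handed in at about 54 s, in the order asked: pen, eraser, handset, mouse. The last overhead picture shows only those four things moved; the white pen, magnifier and pencil are where they were. The arm stands clear of everything.

Final positions from the last overhead measurements:

| Item | Result |
|---|---|
| Red pen | Centred on the notebook cover within a few mm, about 1.5° off its long axis |
| Eraser | Flat on the note block, in the middle to about 1–2 mm |
| Handset | On its back on the note block's notebook side, gap about 40 mm, parallel and level with the middle |
| Mouse | Right way up, right of the notebook, level with its middle, gap about 37–38 mm |

- **Mouse overhang:** I kept its gap slightly under 40 mm because the desk edge is close there. Its right side appears to overhang the edge by a few mm, and it did not move between the last pictures.
- **Mouse angle:** Two estimates disagreed, at about 1° and 2° off parallel. A first estimate was spoiled by dark background in the mask, and I set it aside.
- **Tool tilt:** The tool tilted up to about 8° over the moves. I pressed the handset and mouse lightly, at most about 6 N, to level them before letting go.

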